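# Open the specimen case and hold the magnifier over the round stone

### The job

Swing the brass hasp on the front of the wooden specimen case off its catch, raise the lid until it stands upright or leans back, then draw the magnifier out of its leaning holder and turn it so that the glass is level. Hold it centred over the round stone in the case, the glass about 8 cm above the top of the stone, and finish while holding it there, still and touching nothing but your fingers. Leave the stones and everything else on the table where they are.

Things in the scene. Friction and masses are not known exactly. Their poses are not given: they have to be found in the camera images.
- case: wooden specimen case fixed to the table, 130 mm deep (x), 200 mm wide (y), 75 mm high without its lid; walls 8 mm, lined floor 10 mm above its underside; a wall at y = 0, 6 mm thick, 58 mm high, parts it into two compartments. Origin: centre of the underside; -x is the front (towards the robot, give or take the yaw), z up. The shut lid's top is 95 mm above the table
- hasp (a joint): angle of the brass hasp on the middle of the case's front: 0 = upright, slot over the stud on the lid's front edge (starts within 0.1 of that, and the stud then holds the lid shut); grows as its top swings out (to -x of the case) and down about the case's y: 1.57 = straight out, stop at 2.5. Light friction (12 N mm), stays where it is left
- hasp_tab (a point): middle of the hasp's thumb tab: a flat lip 20 mm wide (y of the case), 22 mm long, 4 mm thick, turned out to -x at the hasp's free end; when shut, 99.5 mm above the table, 16 mm in front of the case's front face. Nothing stands beside it; the hasp below it has the same width
- hasp_hinge (a point): on the hasp's hinge axis (along the case's y), 52 mm above the table, 4 mm in front of the case's front face; with the hasp at 0 the tab point lies 12 mm to -x of and 47.5 mm above this point
- lid (a joint): angle of the lid: 0 = shut (as it starts), grows as it opens; 1.57 = standing upright, stop at 1.85. Hinged on the case's far (+x) top edge; friction keeps it at any angle; about 5 N at the knob moves it
- lid_knob (a point): centre of the brass T-knob on top of the lid near its front: a bar 18 mm thick and 26 mm long along the case's y, flat-ended, on a 12 mm stem; its centre is 24 mm above the lid's top and, with the lid shut, 108 mm to -x of and 44 mm above the lid's hinge axis
- lid_hinge (a point): middle of the lid's hinge axis (along the case's y), at the case's far top edge, 75 mm above the table
- holder: grey magnifier holder fixed to the table: round foot 110 mm across, 18 mm high, with a socket block 40 x 44 mm that leans 30 degrees (0.524 rad) from vertical towards the holder's +x. Origin: centre of the underside; z up
- socket_mouth (a point): centre of the socket's mouth, 82 mm above the table; the socket is 21 x 25 mm and 60 mm deep
- socket_floor (a point): centre of the socket's floor
- lens: hand magnifier, 207 mm long, 0.15 kg. Origin: centre of the handle's butt end; z runs along the handle to the glass, x is the glass's normal. Handle 18 (x) by 22 (y) by 105 mm, its lowest 60 mm loose in the socket; neck 15 mm thick; round frame 84 mm across, 12 mm thick. Starts glass end up, leaning to the holder's +x, y along the holder's y. Balance point 108 mm from the butt
- lens_glass (a point): centre of the magnifier's glass, 165 mm from the butt along z; axes as lens
- nodule: the round stone: a lump 52 mm across and 36 mm high, loose on the floor of one compartment of the case. Origin: centre of its underside
- nodule_top (a point): highest point of the round stone, 36 mm above its underside
- slab: the other stone, angular and flat, 58 x 40 x 25 mm, in the other compartment. Origin: centre of its underside
- steel_bar: dark steel bar sample 32 x 90 x 22 mm lying in front of the holder (not to be moved). Origin: centre of its underside
- granite: stone tile sample 60 x 85 x 22 mm lying behind the holder (not to be moved). Origin: centre of its underside
- foam_block: black porous block 70 x 80 x 57 mm (not to be moved). Origin: centre of its underside
- brush: dusting brush lying behind the case, about 200 mm long (not to be moved)
- jar: lidded jar 60 mm across, 75 mm high (not to be moved). Origin: centre of its underside
- tray: low dark sample tray 110 x 150 x 20 mm (not to be moved). Origin: centre of its underside
- bearing: steel bearing ring 60 mm across, 16 mm high (not to be moved). Origin: centre of its underside
Things that resemble listed ones, but are neither listed nor needed, are in the scene too. Leave any blue or green look-alike of the lens alone.

How it is judged:
On the way, in this order (a step that is already met when the one before it is completed fails the run):
1. the hasp is swung off the catch (past 1.0 rad) (value of joint hasp above 1 rad and value of joint lid below 0.2 rad), for 0.1 s.
2. the lid is raised past 1.3 rad (value of joint hasp above 1 rad and value of joint lid above 1.3 rad), for 0.2 s.
3. the magnifier, held by the fingers, is out of its socket (contact force between lens and the fingers above 1 N and distance between lens and socket_floor above 0.075 m and contact force between lens and holder below 0.1 N), for 0.2 s.
At the end, for the whole second after the job is handed in: Fingers alone hold the magnifier, still, glass level within 0.21 rad (either face up), its centre within 20 mm sideways of the round stone's top and 50 to 110 mm above it; lid past 1.3 rad, hasp past 1.0 rad; both stones within 10 mm of their starts (all of step 2 and contact force between lens and the fingers above 1 N and angle between the x axis of lens and the z axis of case, either way round below 0.21 rad and horizontal distance between lens_glass and nodule_top below 0.02 m and z of lens_glass in the frame of nodule_top between 0.05 and 0.11 m and linear speed of lens below 0.03 m/s and contact force between lens and case below 0.1 N and contact force between lens and holder below 0.1 N and contact force between lens and nodule below 0.1 N and contact force between lens and slab below 0.1 N and distance of each of nodule, slab from where it was at the start of the episode below 0.01 m); the arm keeps its last pose, push and grip.
It fails at once if one of the other things on the table is shifted by more than 30 mm (distance of any of steel_bar, granite, foam_block, brush, jar, tray, bearing from where it was at the start of the episode above 0.03 m).
It also fails if it takes over 61 s, if anything falls off the work surface, if the arm or the gripper's body presses on something with over 40 N, if the wrist force passes 120 N, or if a joint passes its speed limit or range.

### The arm

A 6-joint arm with a two-finger parallel gripper is mounted at the origin on the work surface. World frame = base frame: x ahead of the robot, y to its left, z up, the work surface at z = 0. Lengths are in m, angles in rad, forces in N, time in s.
With the tool pointing down it reaches from about 0.375 to 0.925 m from the base axis. Payload 5.7 kg.
Tool frame: the origin (TCP) lies between the finger pads; the fingertips stand ctrl.tip_reach ahead of it and the grasp point (between the pads) lies 2 mm behind it (ctrl.tip_reach is the distance from the TCP to the fingertips, in m); y points along the fingers, z is the direction in which the jaws open and shut, and the axes are right-handed (so a half turn about y gives the same grasp; the last joint's range is limited). The gripper opens to 85 mm and grips with 20 to 120 N. Pads are 22 mm wide; open, the fingers measure 114 mm over their backs; the gripper's body (76 mm by 85 mm) begins 54 mm behind the grasp point. The pads swing forward as they close: fully open they stand 13 mm farther back than shut.
Start: joints at [1.145, 0.359, 1.51, -0, 1.272, -0.115], TCP at [0.183, 0.571, 0.248] pointing down, gripper open.
Joint ranges: [-2.97, 2.97], [-1.01, 2.36], [0.21, 2.38], [-0.96, 4.11], [0.2, 2.71], [-2.98, 2.98]. Speed limits (rad/s): [2.39, 2.39, 3.14, 3.14, 3.14, 3.14].

### API

Orientations are given as a unit quaternion [w, x, y, z].
In Python, from bench import ctrl gives the robot as it stands.
- The arm moves only by the tool arm_command, never from a script. Its argument "motion" is a list of rows, each an object with "xyz": the shift along the tool's x, y, z in m, a list of three; "dr": the turn, a rotation vector about the tool's x, y, z in rad, a list of three; "fingers": the gripper's target within -1 to 1 (fully open at 1, half-way at 0, shut at -1). In form: [{"xyz": [tx, ty, tz], "dr": [wx, wy, wz], "fingers": fingers}, ...]. A call has 1 to 20 rows; each row is the pose to reach, as a shift and turn from the pose commanded when the call began, along the tool's axes at that moment; what a row does not reach only later rows make up. A row lasts 1/8 s, in which the tool goes at most 62.5 mm and 10.7 degrees, less where a joint would pass 70% of its speed; a pose out of reach is approached as far as the arm can. A call with a gripper value outside its range is refused whole. The fingers move at their own pace and stop on an object; "newtons" is the grip in N (left out, the last holds). Time passes only in rows, so rows that repeat a pose let the fingers close. It gives the time, the measured TCP pose, the force and the opening at its end, in the units of the state.
- ctrl.observe(): the state, without advancing time (a new reading comes with each control period).
- ctrl.snapshot(name): name is "scene" or "top" or "wrist"; returns a dict with "pixels" (480x640x3 uint8, blue, green, red), "depth" (480x640 float32, m along the optical axis (not along the pixel's ray), 0 where there is no reading), "mtx" (3x3 intrinsics, pixels), "R" (3x3) and "t" (3): a world point X has camera coordinates R X + t. Camera axes: x right, y down, z forward; pixel columns grow to the right and rows downward; lengths in m; the calibration is good to about 2 mm. A picture is of the moment at which its call begins.
- ctrl.finish_job(): hands the job in, once; it reports no verdict.
Trained networks look in a picture, given as the dict that the camera call returned (one of the last four; its "shot" number tells which), for a name from the list of things; names that differ only in an ending like _2 or _b are one class to them, and where a whole thing is asked for, a point or a joint stands for the part that bears it (a point fixed in the world has none). Each returns a list of dicts, best first, with "p" (0 to 1); they miss things now and then, are a little off and sometimes report something else, mostly with a low value. They report only what shows in the picture. A call takes as long as a camera call. They do not tell look-alikes from the thing itself.
- ctrl.search_frame(query, picture): "box" ([left, top, right, bottom] as shares, 0 to 1, of the picture: columns of its width, rows of its height, round what is visible of it).
The state is a dict: "clock": time; "joints": joint angles; "qd": joint speeds; "tau": joint torques, N m; "position": TCP position; "orientation": TCP orientation; "wrist_force": force on the tool from outside, world axes, zero at the start; "moment": the same for the moment, N m; "grip_width": finger opening in m.
Only numpy, scipy, OpenCV 4.12 (cv2) and the standard library are available. Lean on these libraries where they do the work, as an engineer would, in place of code of your own. Each camera call takes 0.05 s, during which the arm holds its last target.

## Working session

There is one attempt and no reset: what is moved stays moved. The work goes in short steps, Python scripts to look and compute and a tool call to move; the robot and the scene stay as the last step left them, time stands still between calls to the robot, and variables do not carry over. Pictures are saved under pics/ and viewed, and the job is handed in when it is done.

Besides the shell and the picture viewer there is one more tool, called after ">>>" as name(argument=value, ...), one argument or row to a line, values as JSON. arm_command: Moves the arm, as the interface text tells. Its arguments: {"type":"object","properties":{"motion":{"type":"array","items":{"type":"object","properties":{"xyz":{"type":"array","items":{"type":"number"}},"dr":{"type":"array","items":{"type":"number"}},"fingers":{"type":"number"}}}},"newtons":{"type":"number"}},"required":["motion"]}

```bash
ls; mkdir -p pics
python3 - <<'E'
from bench import ctrl
import cv2, numpy as np, pickle
print(ctrl.observe()); print(ctrl.tip_reach)
for n in ("scene","top","wrist"):
    s=ctrl.snapshot(n); cv2.imwrite(f"pics/{n}0.png",s["pixels"]); pickle.dump(s,open(f"{n}0.pkl","wb"))
    print(n,s["mtx"].tolist(),s["R"].tolist(),s["t"].tolist(),s["shot"])
E
```

```text
pics
{'clock': 0.0, 'joints': array([ 1.14492758e+00,  3.59484414e-01,  1.51146551e+00, -1.28678444e-05,
        1.27250462e+00, -1.15092819e-01]), 'qd': array([-0.00056923, -0.00261034,  0.00028548, -0.00019462,  0.00278492,
        0.00028723]), 'tau': array([ 1.44831876e-03, -5.27622521e+01, -2.78609508e+01, -1.45295394e-04,
        1.29772318e-02,  1.28953837e-05]), 'position': array([0.1832077 , 0.57064234, 0.24745324]), 'orientation': array([-0.69795165,  0.69922266, -0.10960458,  0.10926118]), 'wrist_force': array([-0.1870274 , -0.01929845, -0.37843938]), 'moment': array([-0.049985  ,  0.04558808,  0.00227142]), 'grip_width': 0.08522698083054368}
0.017
scene [[442.8668118736183, 0.0, 323.82877081517285], [0.0, 442.8668118736183, 242.16884368626776], [0.0, 0.0, 1.0]] [[-0.523172226546079, 0.8519285590552124, -0.02255108948427075], [0.4941896083491796, 0.28171289984933384, -0.8224442066536571], [-0.6943107750643819, -0.4414244808849964, -0.5683986060019048]] [0.23358274506067675, -0.12866019789865193, 1.4609450740221925] 1
top [[441.38094850359414, 0.0, 311.77084649370715], [0.0, 441.38094850359414, 237.5687111444955], [0.0, 0.0, 1.0]] [[0.012633572696474702, -0.9999101443504239, -0.004482863597921767], [-0.9782565830520483, -0.011431577922209906, -0.20708301895988318], [0.207013165176164, 0.007001589199826501, -0.9783131028420414]] [-0.0056809560167426975, 0.4760917337873343, 1.179485117641857] 2
wrist [[362.8136023510268, 0.0, 320.84529986388077], [0.0, 362.8136023510268, 242.10988911330188], [0.0, 0.0, 1.0]] [[0.30601804500230784, 0.9520239248618123, -0.0018446201984944383], [0.9111006691754857, -0.29230061102480615, 0.2906130131678693], [0.2761313578008636, -0.09061346083908421, -0.9568388965514599]] [-0.6000014024089543, -0.03735326843259499, 0.37941736606488935] 3
```

View pics/scene0.png

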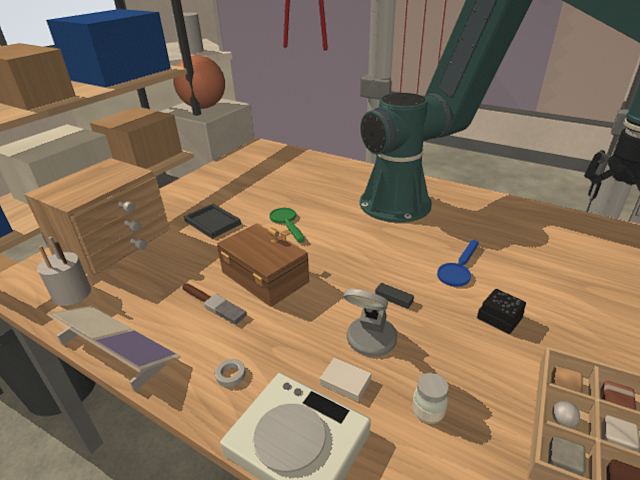

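View pics/top0.png

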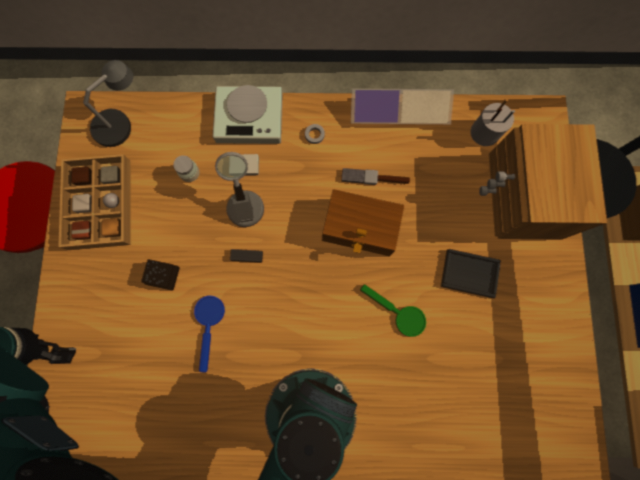

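View pics/wrist0.png

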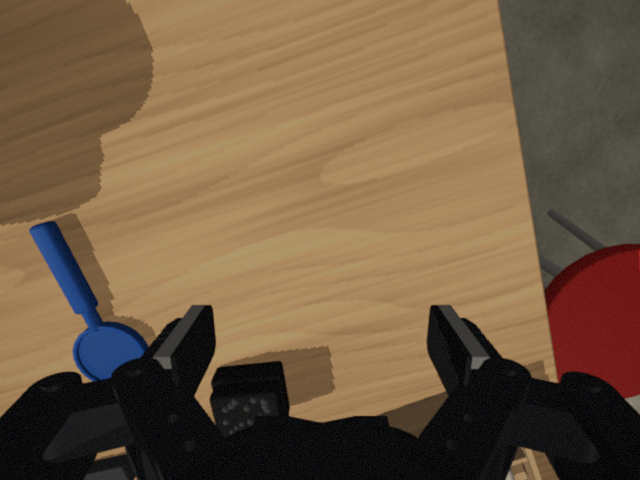

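The grey magnifier standing in the holder is at top-view pixel (232,167), with its glass end up. Its look-alikes are the blue one at (209,311) and the green one at (410,320), both lying on the table. The case is at about (362,222), with the brass knob and hasp facing the robot at about (360,240). Next I'll measure with the depth data.

```bash
cat > h.py <<'E'
import numpy as np, cv2, pickle
from scipy.spatial.transform import Rotation as Rn
def cloud(s):
    d=s["depth"]; K=s["mtx"]; v,u=np.mgrid[0:480,0:640]
    c=np.stack([(u-K[0,2])/K[0,0]*d,(v-K[1,2])/K[1,1]*d,d],-1)
    w=(c-s["t"])@s["R"]   # R^T (c-t)
    w[d<=0]=np.nan
    return w
def proj(s,X):
    c=np.atleast_2d(X)@np.array(s["R"]).T+s["t"]; p=c@np.array(s["mtx"]).T; return p[:,:2]/p[:,2:]
def q2R(q): return Rn.from_quat([q[1],q[2],q[3],q[0]])
def load(n): return pickle.load(open(n,"rb"))
E
python3 - <<'E'
from h import *
from bench import ctrl
for n in ("top","scene"):
    s=load(n+"0.pkl")
    for q in ("case","lid_knob","hasp","holder","lens","steel_bar","granite","brush"):
        try:
            r=ctrl.search_frame(q,s); print(n,q,[(np.round(np.array(x["box"])*[640,480,640,480]).astype(int).tolist(),round(x["p"],2)) for x in r[:4]])
        except Exception as e: print(q,e)
s=load("top0.pkl"); w=cloud(s)
# table check
print("table z", np.nanmedian(w[330:360,250:300,2]), np.nanmedian(w[280:300,300:340,2]))
t=load("scene0.pkl"); w2=cloud(t)
for nm,W,(u0,u1,v0,v1) in (("top",w,(310,420,180,270)),("scene",w2,(205,320,215,305))):
    P=W[v0:v1,u0:u1].reshape(-1,3); m=abs(P[:,2]-.095)<.006
    P=P[m]; r=cv2.minAreaRect(P[:,:2].astype(np.float32)*1000)
    print(nm,m.sum(),r,np.median(P[:,2]))
    K=W[v0:v1,u0:u1].reshape(-1,3); k=(K[:,2]>.108)
    print("above",k.sum(),np.nanmean(K[k],0), np.nanmin(K[k],0),np.nanmax(K[k],0))
E
```

```text
top case [([324, 187, 402, 260], 0.82), ([342, 168, 409, 184], 0.3)]
top lid_knob []
top hasp [([350, 242, 363, 251], 0.39), ([324, 190, 405, 251], 0.35)]
top holder [([229, 193, 266, 225], 0.96)]
top lens [([364, 285, 426, 335], 0.7), ([194, 296, 225, 372], 0.66), ([214, 150, 246, 199], 0.59)]
top steel_bar [([229, 249, 265, 262], 0.63), ([227, 191, 263, 228], 0.62)]
top granite [([242, 156, 262, 176], 0.81), ([226, 190, 264, 227], 0.73)]
top brush [([341, 168, 408, 185], 0.56)]
scene case [([218, 224, 310, 306], 0.89)]
scene lid_knob [([218, 223, 308, 281], 0.56), ([184, 203, 240, 239], 0.18)]
scene hasp [([279, 232, 289, 241], 0.55)]
scene holder [([350, 308, 398, 356], 0.78)]
scene lens [([343, 288, 392, 323], 0.94), ([438, 243, 479, 288], 0.78), ([271, 210, 307, 245], 0.61), ([281, 228, 288, 241], 0.42)]
scene steel_bar [([375, 284, 412, 310], 0.73), ([216, 223, 310, 280], 0.33)]
scene granite [([318, 356, 372, 402], 0.82)]
scene brush [([181, 284, 244, 325], 0.89), ([219, 221, 308, 284], 0.69)]
table z 0.00018033108976810196 0.0004487414782003502
top 3391 ((506.3406677246094, -134.89675903320312), (200.12649536132812, 159.43927001953125), 77.30205535888672) 0.09542867639377631
above 68 [ 0.47670234 -0.12825741  0.1263255 ] [ 0.46669695 -0.14218582  0.1166352 ] [ 0.48682891 -0.11532475  0.13179422]
scene 2515 ((507.6436767578125, -132.98220825195312), (204.01797485351562, 161.68316650390625), 77.73219299316406) 0.09393976391581141
above 77 [ 0.48325737 -0.12439129  0.12137842] [ 0.47375352 -0.14107476  0.10862477] [ 0.4912783  -0.11221302  0.12887148]
```

Run:
```python
from h import *
s=load("top0.pkl")["pixels"]; t=load("scene0.pkl")["pixels"]
a=cv2.resize(s[150:290,190:430],None,fx=3,fy=3,interpolation=cv2.INTER_CUBIC); cv2.imwrite("pics/ctop.png",a)
a=cv2.resize(t[190:370,190:430],None,fx=3,fy=3,interpolation=cv2.INTER_CUBIC); cv2.imwrite("pics/cscene.png",a)
```

```text
(no output)
```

View pics/ctop.png

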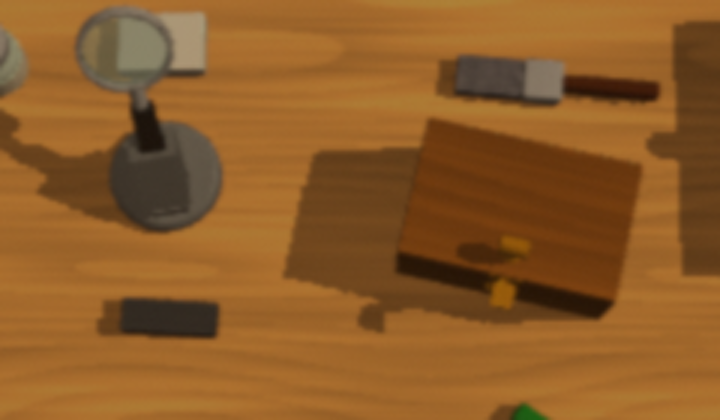

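View pics/cscene.png

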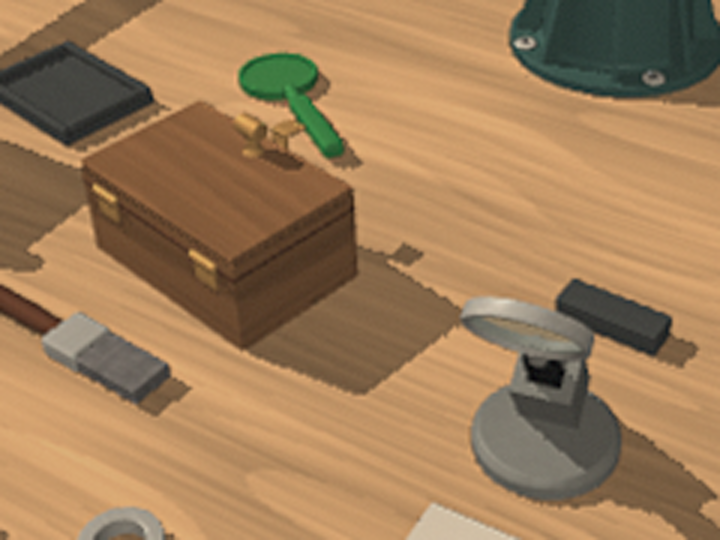

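Run:
```python
from h import *
s=load("top0.pkl"); w=cloud(s); t=load("scene0.pkl"); w2=cloud(t)
# lid plane only tight, use colour excluded (tight z), percentile extents in fitted axes
yaw=np.deg2rad(77.5-90)
ex=np.array([np.cos(yaw),np.sin(yaw)]); ey=np.array([-ex[1],ex[0]])
for nm,W,(u0,u1,v0,v1) in (("top",w,(310,420,180,270)),("scene",w2,(205,320,215,305))):
    P=W[v0:v1,u0:u1].reshape(-1,3); P=P[abs(P[:,2]-.095)<.004]
    a=P[:,:2]@ex; b=P[:,:2]@ey
    print(nm,np.percentile(a,[0,.5,2,98,99.5,100]).round(4),np.percentile(b,[0,.5,2,98,99.5,100]).round(4))
    H=np.histogram(a,bins=np.arange(a.min(),a.max()+.005,.005)); print(H[0])
    # points in front of it, z>0.08
    Q=W[v0:v1,u0:u1].reshape(-1,3); qa=Q[:,:2]@ex; qb=Q[:,:2]@ey
    k=(qa<np.median(a)-.062)&(Q[:,2]>.06)
    print(np.c_[qa[k],qb[k],Q[k,2]].round(4)[:60].tolist())
```

```text
top [0.4438 0.4697 0.4737 0.5997 0.6015 0.6035] [-0.1222 -0.121  -0.1181  0.0736  0.0768  0.0778]
[  6   4   2   3   1  50 132 125 128 117 109 115  97 120 127 118 117 122
 121 122 126 121 122 123 114 113 118 113 120 121 108  87]
[[0.4738, 0.0769, 0.0959], [0.4744, 0.0742, 0.0963], [0.4731, 0.0765, 0.0871], [0.4727, 0.0738, 0.0917], [0.4733, 0.0711, 0.0917], [0.4739, 0.0685, 0.0916], [0.4726, 0.0762, 0.0767], [0.4738, 0.0737, 0.0739], [0.4734, 0.0709, 0.079], [0.473, 0.0681, 0.0834], [0.4731, 0.0654, 0.0858], [0.4726, 0.0627, 0.0909], [0.474, 0.0601, 0.0875], [0.4737, 0.0574, 0.0917], [0.4743, 0.0548, 0.0917], [0.4735, 0.0521, 0.0979], [0.4746, 0.0495, 0.096], [0.4732, 0.0761, 0.0611], [0.4737, 0.0734, 0.0619], [0.4729, 0.0705, 0.0686], [0.4723, 0.0677, 0.0741], [0.4721, 0.065, 0.0779], [0.4737, 0.0624, 0.0733], [0.4731, 0.0596, 0.0794], [0.4729, 0.0569, 0.0831], [0.4723, 0.0542, 0.0884], [0.4732, 0.0516, 0.0874], [0.4729, 0.049, 0.0914], [0.4728, 0.0463, 0.0947], [0.4727, 0.0437, 0.0976], [0.4742, 0.0411, 0.0936], [0.4718, 0.0701, 0.0607], [0.4729, 0.0647, 0.0618], [0.4732, 0.062, 0.
[... 1804 characters left out ...]
0693, 0.092], [0.4564, -0.0286, 0.0996], [0.4541, -0.0274, 0.099], [0.4521, -0.0257, 0.0988], [0.4491, -0.0252, 0.0976], [0.4487, -0.0216, 0.099], [0.4459, -0.0209, 0.0979], [0.4452, -0.0177, 0.0989], [0.481, -0.0651, 0.0924], [0.4634, -0.0286, 0.0999], [0.4621, -0.026, 0.1004], [0.4609, -0.0234, 0.101], [0.4572, -0.0238, 0.099], [0.457, -0.02, 0.1006], [0.4548, -0.0187, 0.1001], [0.453, -0.0167, 0.1001], [0.4486, -0.0181, 0.0973], [0.4484, -0.0143, 0.0989], [0.4475, -0.0113, 0.0998], [0.4663, -0.0293, 0.0979], [0.4675, -0.0237, 0.101], [0.4638, -0.0242, 0.099], [0.4647, -0.0191, 0.1017], [0.4618, -0.0186, 0.1005], [0.4596, -0.0172, 0.1], [0.4574, -0.0159, 0.0995], [0.4544, -0.0154, 0.0982]]
```

The crops confirm the choice. The T-knob is at about (515,245) and the hasp tab at about (503,292) in the enlarged top crop. The grey magnifier has its glass at (125,48) and leans over the holder. Now I'll measure the holder and lens and plan the hasp move.

```bash
cat >> h.py <<'E'
yaw=np.deg2rad(-12.5); EX=np.array([np.cos(yaw),np.sin(yaw),0]); EY=np.array([-EX[1],EX[0],0]); EZ=np.array([0,0,1.])
CASE=.5385*EX-.0207*EY
def cw(x,y,z): return CASE+x*EX+y*EY+z*EZ
def rel(obs,p,Rt=None):
    """shift in tool axes and rotvec from pose obs to p,Rt"""
    R0=q2R(obs["orientation"]); d=R0.inv().apply(p-obs["position"])
    rv=(R0.inv()*Rt).as_rotvec() if Rt is not None else None
    return d.round(4), None if rv is None else rv.round(4)
def toolR(yv,zv):
    y=np.array(yv,float); y/=np.linalg.norm(y); z=np.array(zv,float); z-=y*(z@y); z/=np.linalg.norm(z)
    return Rn.from_matrix(np.c_[np.cross(y,z),y,z])
E
python3 - <<'E'
from h import *
from bench import ctrl
s=load("top0.pkl"); w=cloud(s); t=load("scene0.pkl"); w2=cloud(t)
for nm,W,(u0,u1,v0,v1) in (("top",w,(205,270,145,230)),("scene",w2,(338,402,282,360))):
    P=W[v0:v1,u0:u1].reshape(-1,3); P=P[np.isfinite(P[:,2])]
    f=P[abs(P[:,2]-.018)<.003]; (c,r)=cv2.minEnclosingCircle((f[:,:2]*1000).astype(np.float32)); print(nm,"foot",c,r,len(f))
    H=P[P[:,2]>.15]; 
    print("hi",len(H),H.min(0).round(3),H.max(0).round(3),H.mean(0).round(3))
    c0=H.mean(0); U,S,V=np.linalg.svd(H-c0); print(V.round(3).tolist(),S)
    np.save(nm+"_hi.npy",H)
o=ctrl.observe(); R0=q2R(o["orientation"]); print(R0.as_matrix().round(3).tolist())
for sg in (1,-1):
    Rt=toolR([0,0,-1],sg*EY); print(sg,rel(o,cw(-.083,0,.18),Rt), rel(o,cw(-.083,0,.1),Rt))
E
```

```text
top foot (626.6276245117188, 191.58230590820312) 111.10588073730469 488
hi 653 [0.611 0.17  0.15 ] [0.666 0.252 0.21 ] [0.64  0.212 0.178]
[[-0.255, 0.964, -0.081], [0.514, 0.206, 0.832], [-0.819, -0.17, 0.548]] [0.56475174 0.48437373 0.07063297]
scene foot (519.1799926757812, 182.40968322753906) 109.88507843017578 1101
hi 521 [0.624 0.175 0.15 ] [0.667 0.255 0.208] [0.649 0.217 0.184]
[[0.102, -0.979, -0.176], [-0.53, 0.096, -0.842], [-0.842, -0.179, 0.51]] [0.52936607 0.45363165 0.06645692]
[[0.952, -0.0, 0.306], [-0.306, -0.0, 0.952], [-0.0, -1.0, -0.0]]
1 (array([ 0.4555,  0.0683, -0.5784]), array([ 0.0001, -0.0926, -0.    ])) (array([ 0.4555,  0.1483, -0.5784]), array([ 0.0001, -0.0926, -0.    ]))
-1 (array([ 0.4555,  0.0683, -0.5784]), array([0.000e+00, 3.049e+00, 1.000e-04])) (array([ 0.4555,  0.1483, -0.5784]), array([0.000e+00, 3.049e+00, 1.000e-04]))
```

>>> arm_command(
  motion=[
    {"xyz": [0.05,0,-0.045],"dr": [0,0,0],"fingers": 1},
    {"xyz": [0.1,0,-0.09],"dr": [0,0,0],"fingers": 1},
    {"xyz": [0.15,0,-0.135],"dr": [0,0,0],"fingers": 0.5},
    {"xyz": [0.2,0,-0.18],"dr": [0,0,0],"fingers": 0},
    {"xyz": [0.26,0,-0.235],"dr": [0,0,0],"fingers": 0},
    {"xyz": [0.32,0,-0.287],"dr": [0,0,0],"fingers": 0},
    {"xyz": [0.35,0,-0.34],"dr": [0,-0.03,0],"fingers": 0},
    {"xyz": [0.38,0.01,-0.4],"dr": [0,-0.05,0],"fingers": 0},
    {"xyz": [0.41,0.03,-0.46],"dr": [0,-0.07,0],"fingers": 0},
    {"xyz": [0.43,0.05,-0.52],"dr": [0,-0.09,0],"fingers": 0},
    {"xyz": [0.4555,0.0683,-0.5784],"dr": [0,-0.0926,0],"fingers": 0},
    {"xyz": [0.4555,0.0683,-0.5784],"dr": [0,-0.0926,0],"fingers": 0},
    {"xyz": [0.4555,0.0683,-0.5784],"dr": [0,-0.0926,0],"fingers": 0},
  ],
  newtons=25,
)

```text
clock: 2.58
position: [0.4406, -0.1224, 0.1794]
orientation: [-0.702, 0.703, -0.079, 0.079]
wrist_force: [1.0, 0.3, 0.4]
grip_width: 0.0428
```

Run:
```python
from h import *
from bench import ctrl
s=ctrl.snapshot("wrist"); pickle.dump(s,open("w1.pkl","wb")); cv2.imwrite("pics/w1.png",s["pixels"])
o=ctrl.observe(); print(o["clock"],o["position"],o["grip_width"],o["joints"].round(2))
print(rel(o,cw(-.083,0,.1),toolR([0,0,-1],EY)))
for X in (cw(-.081,0,.0995),cw(-.043,0,.128),cw(-.065,0.1,.095),cw(-.065,-.1,.095)): print(proj(s,X).round())
W=cloud(s); P=W.reshape(-1,3); P=P[np.isfinite(P[:,2])]; L=P-CASE; q=np.c_[L@EX,L@EY,L[:,2]]
k=(abs(q[:,2]-.1)<.006)&(q[:,0]<-.068)&(q[:,0]>-.11)&(abs(q[:,1])<.03); print("tab",k.sum(),q[k].min(0).round(4),q[k].max(0).round(4),np.median(q[k],0).round(4))
k=(q[:,2]>.118)&(q[:,2]<.135)&(abs(q[:,1])<.03)&(abs(q[:,0]+.043)<.03); print("knob",k.sum(),q[k].min(0).round(4),q[k].max(0).round(4),np.median(q[k],0).round(4))
```

```text
2.625 [ 0.44035924 -0.121127    0.17946466] 0.04274756377324121 [-0.42  0.24  1.89 -0.    1.01 -1.77]
(array([-0.0006,  0.0795,  0.0023]), array([ 0.0003, -0.0038, -0.0006]))
[[325. 262.]]
[[326. 344.]]
[[485. 283.]]
[[165. 285.]]
tab 1179 [-0.0959 -0.0098  0.0951] [-0.0732  0.0098  0.1031] [-8.570e-02  1.000e-04  1.001e-01]
knob 1366 [-0.0539 -0.0128  0.118 ] [-0.0369  0.013   0.1291] [-4.850e-02  1.000e-04  1.261e-01]
```

View pics/w1.png

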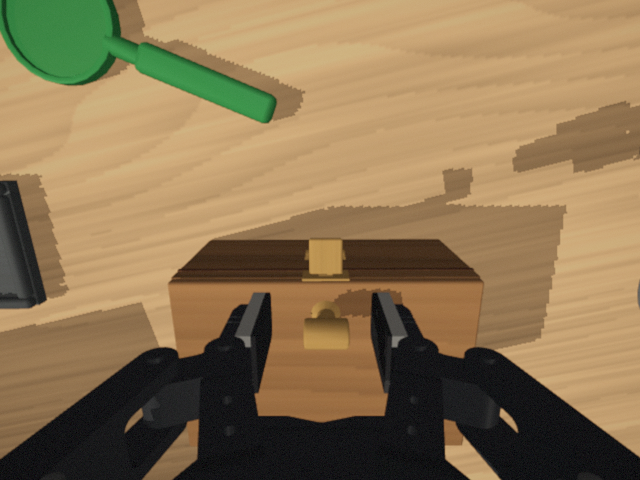

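The wrist view shows the tab at (325,257) and the knob at (326,330). Both are centred between the fingers. Next I'll descend and grip the tab.

>>> arm_command(
  motion=[
    {"xyz": [-0.003,0.03,0.002],"dr": [0,0,0],"fingers": 0},
    {"xyz": [-0.003,0.06,0.002],"dr": [0,0,0],"fingers": 0},
    {"xyz": [-0.003,0.079,0.002],"dr": [0,0,0],"fingers": 0},
    {"xyz": [-0.003,0.079,0.002],"dr": [0,0,0],"fingers": 0},
    {"xyz": [-0.003,0.079,0.002],"dr": [0,0,0],"fingers": -0.4},
    {"xyz": [-0.003,0.079,0.002],"dr": [0,0,0],"fingers": -1},
    {"xyz": [-0.003,0.079,0.002],"dr": [0,0,0],"fingers": -1},
    {"xyz": [-0.003,0.079,0.002],"dr": [0,0,0],"fingers": -1},
  ],
  newtons=25,
)

```text
clock: 3.62
position: [0.4383, -0.1183, 0.1026]
orientation: [-0.701, 0.704, -0.076, 0.077]
wrist_force: [-5.3, -11.1, 3.7]
grip_width: 0.0193
```

Run:
```python
from h import *
from bench import ctrl
o=ctrl.observe(); L=o["position"]-CASE; print(o["clock"],L@EX,L@EY,L[2],o["grip_width"],o["wrist_force"])
hx,hz=-.0705,.052
R0=q2R(o["orientation"])
x0,z0=L@EX,L[2]
for th in np.arange(.15,1.66,.15):
    c,s=np.cos(th),np.sin(th); dx,dz=x0-hx,z0-hz
    # swing top to -x: (dx,dz)-> rotation
    nx=dx*c-dz*s; nz=dz*c+dx*s
    d=(nx-dx)*EX+(nz-dz)*EZ
    print(round(th,2),R0.inv().apply(d).round(4))
```

```text
3.625 -0.08502621428097021 8.850555642879908e-05 0.10255807166718604 0.019337439065947842 [ -5.25813733 -11.08223617   3.70293194]
0.15 [-0.0074  0.0027  0.    ]
0.3 [-0.0143  0.0065  0.0001]
0.45 [-0.0206  0.0113  0.0001]
0.6 [-0.026   0.017   0.0001]
0.75 [-0.0306  0.0234  0.0002]
0.9 [-0.0342  0.0304  0.0002]
1.05 [-0.0366  0.0379  0.0002]
1.2 [-0.038   0.0457  0.0003]
1.35 [-0.0381  0.0536  0.0003]
1.5 [-0.0371  0.0614  0.0003]
1.65 [-0.0349  0.069   0.0003]
```

>>> arm_command(
  motion=[
    {"xyz": [-0.0074,0.0027,0],"dr": [0,0,0],"fingers": -1},
    {"xyz": [-0.0143,0.0065,0],"dr": [0,0,0],"fingers": -1},
    {"xyz": [-0.0206,0.0113,0],"dr": [0,0,0],"fingers": -1},
    {"xyz": [-0.026,0.017,0],"dr": [0,0,0],"fingers": -1},
    {"xyz": [-0.0306,0.0234,0],"dr": [0,0,0],"fingers": -1},
    {"xyz": [-0.0342,0.0304,0],"dr": [0,0,0],"fingers": -1},
    {"xyz": [-0.0366,0.0379,0],"dr": [0,0,0],"fingers": -1},
    {"xyz": [-0.038,0.0457,0],"dr": [0,0,0],"fingers": -1},
    {"xyz": [-0.0381,0.0536,0],"dr": [0,0,0],"fingers": -1},
    {"xyz": [-0.0371,0.0614,0],"dr": [0,0,0],"fingers": -1},
    {"xyz": [-0.0371,0.0614,0],"dr": [0,0,0],"fingers": -1},
    {"xyz": [-0.0371,0.0614,0],"dr": [0,0,0],"fingers": 0},
    {"xyz": [-0.0371,0.0614,0],"dr": [0,0,0],"fingers": 0},
    {"xyz": [-0.0371,0.0614,0],"dr": [0,0,0],"fingers": 0},
    {"xyz": [-0.0371,0.0614,0],"dr": [0,0,0],"fingers": 0},
  ],
)

```text
clock: 5.5
position: [0.4017, -0.108, 0.0398]
orientation: [-0.703, 0.703, -0.077, 0.077]
wrist_force: [0.8, 0.5, -0.6]
grip_width: 0.0426
```

Run:
```python
from h import *
from bench import ctrl
s=ctrl.snapshot("wrist"); pickle.dump(s,open("w2.pkl","wb")); cv2.imwrite("pics/w2.png",s["pixels"])
o=ctrl.observe(); L=o["position"]-CASE; print(o["clock"],L@EX,L@EY,L[2],o["grip_width"],o["wrist_force"])
Rt=toolR([0,0,-1],EY)
print(rel(o,cw(-.075,0,.19),Rt),rel(o,cw(-.045,0,.19),Rt),rel(o,cw(-.045,0,.121),Rt))
```

```text
5.55 -0.12300239666681968 0.0021639712954608136 0.03971564050731021 0.04244437877555466 [1.05792081 0.0637826  0.41038024]
(array([ 0.048 , -0.1503, -0.0022]), array([0.0001, 0.0002, 0.0001])) (array([ 0.078 , -0.1503, -0.0022]), array([0.0001, 0.0002, 0.0001])) (array([ 0.078 , -0.0813, -0.0022]), array([0.0001, 0.0002, 0.0001]))
```

View pics/w2.png

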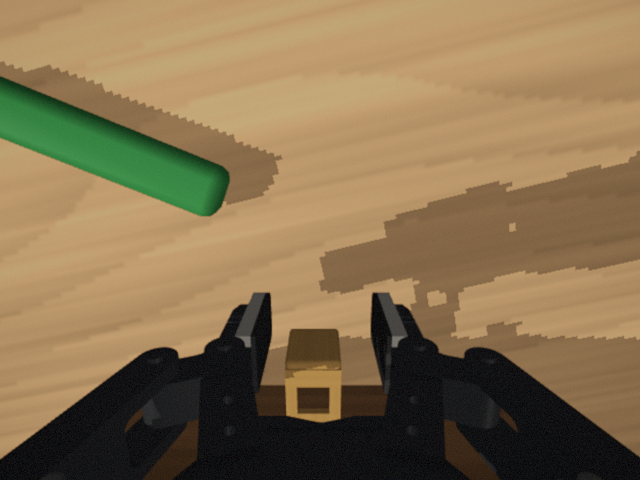

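The hasp now stands straight out, with its slot visible at (313,400). Next is the knob.

>>> arm_command(
  motion=[
    {"xyz": [0,-0.05,-0.002],"dr": [0,0,0],"fingers": 0.1},
    {"xyz": [0.01,-0.1,-0.002],"dr": [0,0,0],"fingers": 0.1},
    {"xyz": [0.04,-0.14,-0.002],"dr": [0,0,0],"fingers": 0.1},
    {"xyz": [0.078,-0.145,-0.002],"dr": [0,0,0],"fingers": 0.1},
    {"xyz": [0.078,-0.12,-0.002],"dr": [0,0,0],"fingers": 0.1},
    {"xyz": [0.078,-0.1,-0.002],"dr": [0,0,0],"fingers": 0.1},
    {"xyz": [0.078,-0.083,-0.002],"dr": [0,0,0],"fingers": 0.1},
    {"xyz": [0.078,-0.082,-0.002],"dr": [0,0,0],"fingers": 0.1},
    {"xyz": [0.078,-0.082,-0.002],"dr": [0,0,0],"fingers": -0.4},
    {"xyz": [0.078,-0.082,-0.002],"dr": [0,0,0],"fingers": -1},
    {"xyz": [0.078,-0.082,-0.002],"dr": [0,0,0],"fingers": -1},
    {"xyz": [0.078,-0.082,-0.002],"dr": [0,0,0],"fingers": -1},
  ],
  newtons=35,
)

```text
clock: 7.05
position: [0.4774, -0.1277, 0.1223]
orientation: [-0.702, 0.703, -0.077, 0.077]
wrist_force: [-2.6, -4.3, 1.8]
grip_width: 0.0253
```

Run:
```python
from h import *
from bench import ctrl
s=ctrl.snapshot("wrist"); pickle.dump(s,open("w3.pkl","wb")); cv2.imwrite("pics/w3.png",s["pixels"])
o=ctrl.observe(); L=o["position"]-CASE; print(o["clock"],L@EX,L@EY,L[2],o["grip_width"],o["wrist_force"])
hx,hz=.0635,.075
R0=q2R(o["orientation"]); x0,z0=L@EX,L[2]
for th in np.linspace(0,1.62,19)[1:]:
    c,s=np.cos(th),np.sin(th); dx,dz=x0-hx,z0-hz
    nx=dx*c+dz*s; nz=dz*c-dx*s
    print(round(th,2),R0.inv().apply((nx-dx)*EX+(nz-dz)*EZ).round(4))
```

```text
7.1 -0.044811815155132204 -0.0006404612856036982 0.1222652133824933 0.025376560227399817 [-1.9946738  -5.05240175  2.36327682]
0.09 [ 0.0047 -0.0095 -0.    ]
0.18 [ 0.0102 -0.0186 -0.    ]
0.27 [ 0.0166 -0.0272 -0.    ]
0.36 [ 0.0236 -0.0351 -0.0001]
0.45 [ 0.0314 -0.0424 -0.0001]
0.54 [ 0.0398 -0.0489 -0.0001]
0.63 [ 0.0487 -0.0547 -0.0001]
0.72 [ 0.0581 -0.0596 -0.0001]
0.81 [ 0.0679 -0.0637 -0.0001]
0.9 [ 0.0781 -0.0669 -0.0001]
0.99 [ 0.0885 -0.0691 -0.0001]
1.08 [ 0.099  -0.0705 -0.0001]
1.17 [ 1.096e-01 -7.080e-02 -1.000e-04]
1.26 [ 1.202e-01 -7.020e-02 -1.000e-04]
1.35 [ 1.308e-01 -6.870e-02 -1.000e-04]
1.44 [ 1.411e-01 -6.620e-02 -1.000e-04]
1.53 [ 1.512e-01 -6.280e-02 -1.000e-04]
1.62 [ 1.609e-01 -5.850e-02 -1.000e-04]
```

View pics/w3.png

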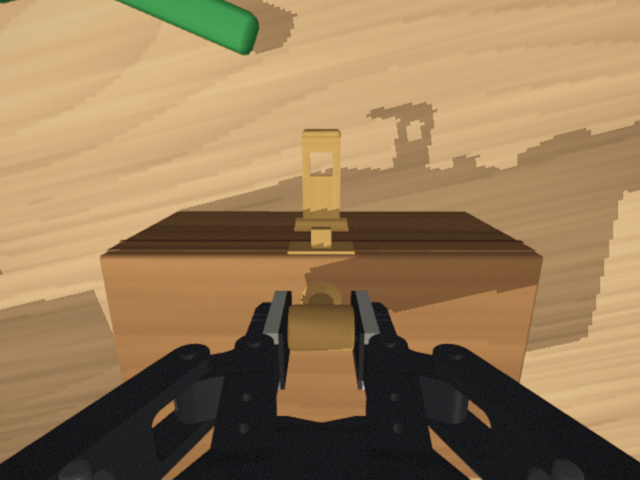

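Run:
```python
from h import *
from bench import ctrl
s=load("w3.pkl"); c=-s["R"].T@s["t"]; o=ctrl.observe(); print(q2R(o["orientation"]).inv().apply(c-o["position"]), s["R"]@q2R(o["orientation"]).as_matrix())
```

```text
[-0.07424486 -0.12525415  0.00112878] [[ 2.41361229e-04  2.77285707e-04  9.99999932e-01]
 [ 9.56784426e-01 -2.90798107e-01 -1.50296517e-04]
 [ 2.90798045e-01  9.56784398e-01 -3.35490035e-04]]
```

>>> arm_command(
  motion=[
    {"xyz": [0.0047,-0.0095,0],"dr": [0,0,0],"fingers": -1},
    {"xyz": [0.0102,-0.0186,0],"dr": [0,0,0],"fingers": -1},
    {"xyz": [0.0166,-0.0272,0],"dr": [0,0,0],"fingers": -1},
    {"xyz": [0.0236,-0.0351,0],"dr": [0,0,0],"fingers": -1},
    {"xyz": [0.0314,-0.0424,0],"dr": [0,0,0],"fingers": -1},
    {"xyz": [0.0398,-0.0489,0],"dr": [0,0,0],"fingers": -1},
    {"xyz": [0.0487,-0.0547,0],"dr": [0,0,0],"fingers": -1},
    {"xyz": [0.0581,-0.0596,0],"dr": [0,0,0],"fingers": -1},
    {"xyz": [0.0679,-0.0637,0],"dr": [0,0,0],"fingers": -1},
    {"xyz": [0.0781,-0.0669,0],"dr": [0,0,0],"fingers": -1},
  ],
)

```text
clock: 8.35
position: [0.5505, -0.144, 0.1882]
orientation: [-0.703, 0.703, -0.079, 0.075]
wrist_force: [-7.0, -4.8, 0.4]
grip_width: 0.0252
```

Run:
```python
from h import *
from bench import ctrl
s=ctrl.snapshot("scene"); cv2.imwrite("pics/s4.png",s["pixels"][130:370,150:470].repeat(2,0).repeat(2,1))
o=ctrl.observe(); L=o["position"]-CASE; print(o["clock"],L@EX,L@EY,L[2],o["grip_width"],o["wrist_force"])
```

```text
8.4 0.03217367823816348 -0.0007170754495937988 0.1887805266087917 0.02536216699792817 [-5.17311265 -4.43756523  1.74338556]
```

View pics/s4.png

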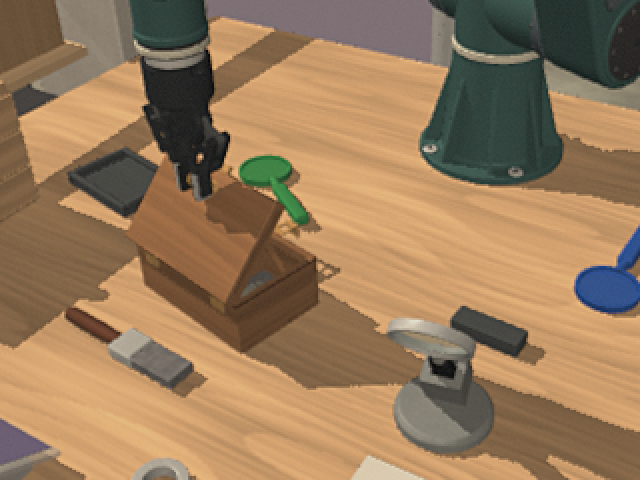

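>>> arm_command(
  motion=[
    {"xyz": [0.0104,-0.0022,0],"dr": [0,0,0],"fingers": -1},
    {"xyz": [0.0209,-0.0036,0],"dr": [0,0,0],"fingers": -1},
    {"xyz": [0.0315,-0.0039,0],"dr": [0,0,0],"fingers": -1},
    {"xyz": [0.0421,-0.0033,0],"dr": [0,0,0],"fingers": -1},
    {"xyz": [0.0527,-0.0018,0],"dr": [0,0,0],"fingers": -1},
    {"xyz": [0.063,0.0007,0],"dr": [0,0,0],"fingers": -1},
    {"xyz": [0.0731,0.0041,0],"dr": [0,0,0],"fingers": -1},
    {"xyz": [0.0828,0.0084,0],"dr": [0,0,0],"fingers": -1},
    {"xyz": [0.086,0.01,0],"dr": [0,0,0],"fingers": -1},
    {"xyz": [0.086,0.01,0],"dr": [0,0,0],"fingers": -1},
  ],
)

```text
clock: 9.65
position: [0.6386, -0.1636, 0.1798]
orientation: [-0.702, 0.703, -0.076, 0.078]
wrist_force: [0.8, -4.5, 4.2]
grip_width: 0.0248
```

Run:
```python
from h import *
from bench import ctrl
s=ctrl.snapshot("scene"); cv2.imwrite("pics/s5.png",s["pixels"][130:370,150:470].repeat(2,0).repeat(2,1))
o=ctrl.observe(); L=o["position"]-CASE; print(o["clock"],L@EX,L@EY,L[2],o["grip_width"],o["wrist_force"])
```

```text
9.7 0.12035482489623128 -0.000775527016155736 0.17976591878936957 0.02506034079418848 [ 0.81444535 -5.27008837  4.31087954]
```

View pics/s5.png

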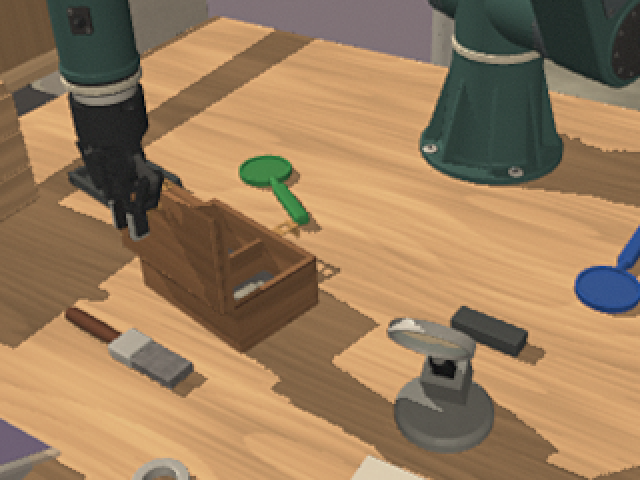

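>>> arm_command(
  motion=[
    {"xyz": [0,0,0],"dr": [0,0,0],"fingers": 0.2},
    {"xyz": [0,0,0],"dr": [0,0,0],"fingers": 0.2},
    {"xyz": [0,0,0],"dr": [0,0,0],"fingers": 0.2},
    {"xyz": [0.002,-0.04,0],"dr": [0,0,0],"fingers": 0.2},
    {"xyz": [0.002,-0.09,0],"dr": [0,0,0],"fingers": 0.2},
    {"xyz": [-0.02,-0.14,0.02],"dr": [0,0,0],"fingers": 0.2},
    {"xyz": [-0.07,-0.17,0.05],"dr": [0,0,0],"fingers": 0.2},
    {"xyz": [-0.12,-0.18,0.1],"dr": [0,0,0],"fingers": 0.2},
    {"xyz": [-0.17,-0.18,0.14],"dr": [0,0,0],"fingers": 0.2},
    {"xyz": [-0.2,-0.18,0.18],"dr": [0,0,0],"fingers": 0.2},
    {"xyz": [-0.22,-0.18,0.22],"dr": [0,0,0],"fingers": 0.2},
  ],
)

```text
clock: 11.08
position: [0.468, 0.1019, 0.3587]
orientation: [0.703, -0.703, 0.077, -0.077]
wrist_force: [0.9, 0.5, -0.4]
grip_width: 0.0514
```

Run:
```python
from h import *
from bench import ctrl
for n in ("scene","top","wrist"):
    s=ctrl.snapshot(n); pickle.dump(s,open(n+"6.pkl","wb")); cv2.imwrite(f"pics/{n}6.png",s["pixels"])
    if n!="wrist":
        for q in ("nodule","slab","lens"):
            r=ctrl.search_frame(q,s); print(n,q,[(np.round(np.array(x["box"])*[640,480,640,480]).astype(int).tolist(),round(x["p"],2)) for x in r[:4]])
o=ctrl.observe(); print(o["clock"],o["position"],o["joints"].round(3))
# lens fit from 0 pictures
h=np.deg2rad(12); LX=np.array([np.cos(h)*np.cos(np.pi/6),np.sin(h)*np.cos(np.pi/6),-.5]); LY=np.array([-np.sin(h),np.cos(h),0]); LZ=np.cross(LX,LY)
for n,(u0,u1,v0,v1) in (("top",(205,270,145,230)),("scene",(338,402,282,360))):
    P=cloud(load(n+"0.pkl"))[v0:v1,u0:u1].reshape(-1,3)
    P=P[P[:,2]>.14]; q=np.c_[P@LX,P@LY,P@LZ]; q=q[abs(q[:,0]-np.median(q[:,0]))<.02]
    print(n,len(q),np.percentile(q[:,0],[2,25,50,75,98]).round(4),q[:,1:].min(0).round(4),q[:,1:].max(0).round(4),"ctr est y",(q[:,1].min()+q[:,1].max())/2,"z top-42",q[:,2].max()-.042)
    xm=np.median(q[:,0]); print("glass",(xm*LX+(q[:,1].min()+q[:,1].max())/2*LY+(q[:,2].max()-.042)*LZ).round(4))
```

```text
scene nodule []
scene slab [([266, 273, 279, 279], 0.5)]
scene lens [([438, 239, 479, 286], 0.78), ([269, 210, 305, 244], 0.73), ([345, 288, 389, 321], 0.65)]
top nodule [([367, 222, 388, 243], 0.52)]
top slab [([334, 209, 351, 230], 0.84), ([231, 250, 263, 261], 0.51)]
top lens [([360, 283, 428, 335], 0.69), ([216, 168, 220, 178], 0.49)]
11.525 [0.47076165 0.09893813 0.35831525] [ 0.064  0.095  1.589 -0.     1.457 -1.287]
top 749 [0.4846 0.4896 0.4915 0.493  0.4981] [0.0328 0.4427] [0.1158 0.524 ] ctr est y 0.07430175802007877 z top-42 0.4820203563415744
glass [0.6366 0.2113 0.1717]
scene 595 [0.4909 0.4953 0.4966 0.4986 0.5024] [0.0348 0.4474] [0.1172 0.5244] ctr est y 0.07600610647486875 z top-42 0.4823885323754314
glass [0.6408 0.2139 0.1695]
```

View pics/top6.png

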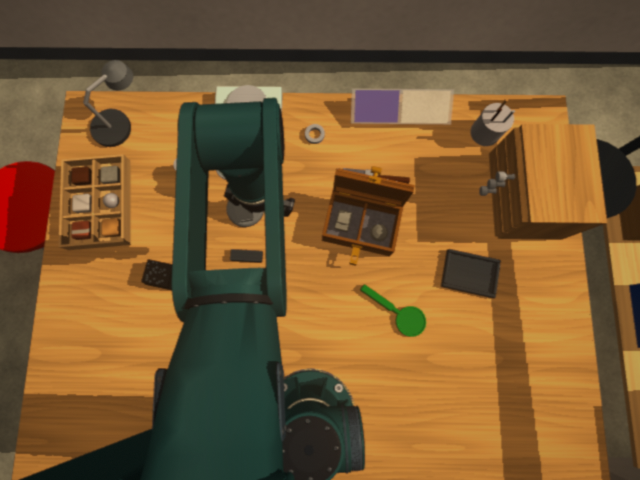

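View pics/scene6.png

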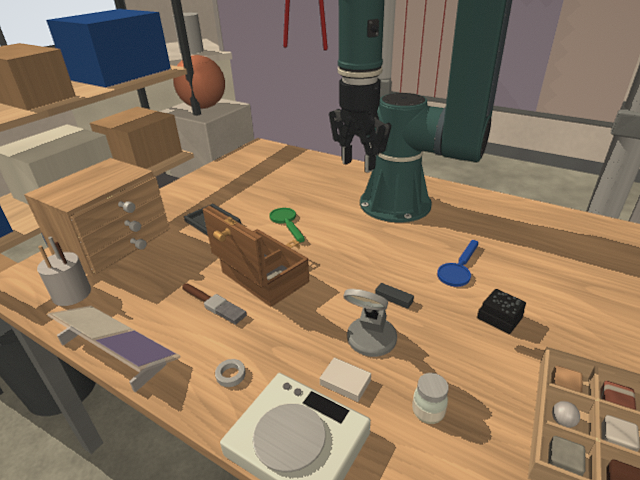

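View pics/wrist6.png

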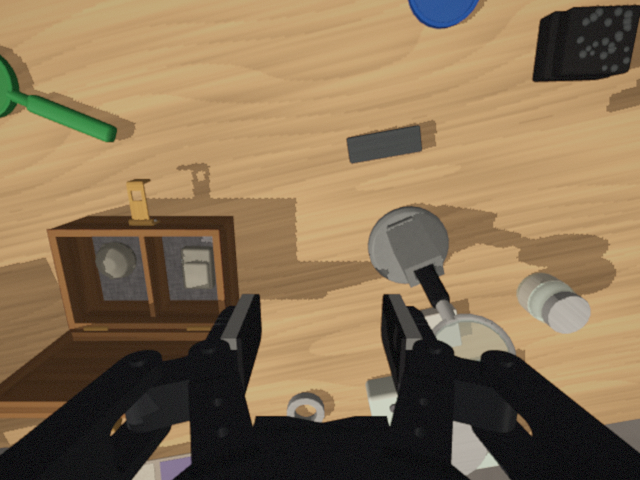

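```bash
cat >> h.py <<'E'
def lensax(hd,lean=np.pi/6):
    LX=np.array([np.cos(hd)*np.cos(lean),np.sin(hd)*np.cos(lean),-np.sin(lean)]); LY=np.array([-np.sin(hd),np.cos(hd),0]); return LX,LY,np.cross(LX,LY)
E
python3 - <<'E'
from h import *
LX,LY,LZ=lensax(np.deg2rad(12))
s=load("wrist6.pkl"); W=cloud(s)
# handle pixels
img=s["pixels"]; g=img.max(2).astype(int)
P=W[255:325,400:470].reshape(-1,3); gg=g[255:325,400:470].ravel()
k=(gg<70)&(P[:,2]>.07)&(P[:,2]<.16); H=P[k]; 
q=np.c_[H@LX,H@LY,H@LZ]; print("handle",k.sum(),np.percentile(q,[2,10,50,90,98],axis=0).round(4).tolist())
c=H.mean(0); V=np.linalg.svd(H-c)[2]; print(V[0])
G=np.array([.6387,.2126,.1706]); print("glass loc",G@LX,G@LY,G@LZ)
# centerline heading
for lo in np.arange(q[:,2].min(),q[:,2].max(),.008):
    m=(q[:,2]>=lo)&(q[:,2]<lo+.008)
    if m.sum()>5: print(round(lo,3),m.sum(),q[m,1].min().round(4),q[m,1].max().round(4),np.percentile(q[m,0],[5,50]).round(4))
# foot circle
f=W[200:290,365:455].reshape(-1,3); ff=f[abs(f[:,2]-.018)<.003]; (cc,r)=cv2.minEnclosingCircle((ff[:,:2]*1000).astype(np.float32)); print("foot",cc,r)
# nodule & slab from wrist and top
for n,b in (("wrist6",(90,140,238,290)),("top6",(360,396,215,250))):
    Q=cloud(load(n+".pkl"))[b[2]:b[3],b[0]:b[1]].reshape(-1,3); L=Q-CASE; c=np.c_[L@EX,L@EY,L[:,2]]
    k=(c[:,2]>.018)&(c[:,2]<.055)&(c[:,1]<-.012)&(c[:,1]>-.088)&(c[:,0]>-.052)&(c[:,0]<.052); c=c[k]
    print(n,len(c),c.min(0).round(4),c.max(0).round(4),c.mean(0).round(4)); t=c[c[:,2]>c[:,2].max()-.005]; print(" top",t.mean(0).round(4))
    e=c[c[:,2]>.025]; print(" circ",cv2.minEnclosingCircle((e[:,:2]*1000).astype(np.float32)))
E
```

```text
handle 756 [[0.479, 0.0659, 0.3732], [0.4798, 0.0673, 0.3768], [0.4813, 0.0759, 0.3979], [0.484, 0.0847, 0.4174], [0.4899, 0.0885, 0.42]]
[0.52243947 0.07464801 0.84940254]
glass loc 0.494023275448953 0.07516098299070421 0.48221638291389396
0.367 32 0.0652 0.0889 [0.4795 0.4818]
0.375 126 0.0652 0.0908 [0.4787 0.4803]
0.383 116 0.0654 0.087 [0.4795 0.4807]
0.391 112 0.0661 0.0866 [0.4797 0.481 ]
0.399 122 0.066 0.0866 [0.4801 0.4814]
0.407 127 0.0656 0.0866 [0.4804 0.4818]
0.415 121 0.0661 0.0863 [0.4811 0.483 ]
foot (569.8927001953125, 199.07736206054688) 53.34831237792969
wrist6 1209 [-0.0367 -0.075   0.0183] [ 0.0147 -0.0283  0.0479] [-0.0152 -0.0478  0.0387]
 top [-0.012  -0.0529  0.045 ]
 circ ((-11.308960914611816, -53.63831329345703), 26.048633575439453)
top6 254 [-0.0359 -0.0802  0.0181] [ 0.0238 -0.0212  0.0507] [-0.0138 -0.0541  0.0395]
 top [-0.0108 -0.0551  0.0476]
 circ ((-11.972208976745605, -54.914974212646484), 26.033151626586914)
```

Run:
```python
from h import *
s=load("wrist6.pkl")["pixels"]; cv2.imwrite("pics/c6.png",np.hstack([cv2.resize(s[200:400,350:550],None,fx=2,fy=2),cv2.resize(s[200:400,40:240],None,fx=2,fy=2)]))
```

```text
(no output)
```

View pics/c6.png

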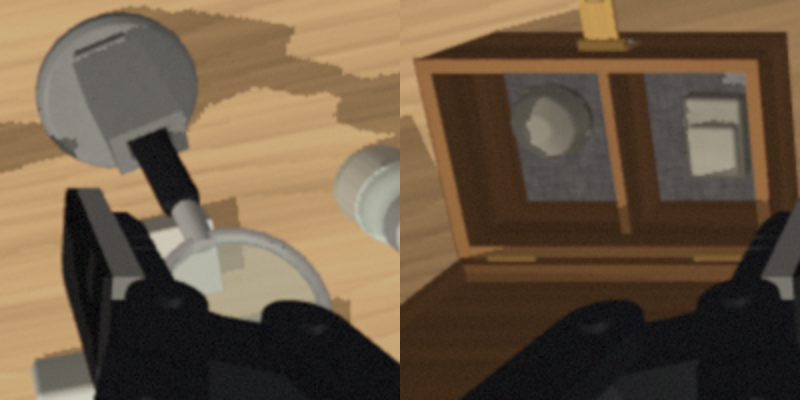

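Run:
```python
from h import *
from bench import ctrl
LX,LY,LZ=lensax(np.deg2rad(12)); g=.490*LX+.0762*LY+.404*LZ; m=.4895*LX+.0762*LY+.377*LZ
print("grasp",g,"mouth",m); d=m[:2]-np.array([.5699,.1991]); print("heading from foot",np.rad2deg(np.arctan2(d[1],d[0])),np.linalg.norm(d))
LX,LY,LZ=lensax(np.deg2rad(11.5),.54); Rt=toolR(LX,LY); o=ctrl.observe()
print(o["position"])
for k in (.11,.0): 
    p=g+.003*LX-k*LX; print(k,p.round(4),rel(o,p,Rt))
```

```text
grasp [0.59682227 0.20476084 0.10487426] mouth [0.58319373 0.20186401 0.08174158]
heading from foot 11.74548674101599 0.013578033814505768
[0.47076165 0.09893813 0.35831525]
0.11 [0.5069 0.1865 0.1599] (array([0.0162, 0.1984, 0.0934]), array([ 0.2169, -0.3823, -1.0154]))
0.0 [0.5993 0.2053 0.1033] (array([0.1024, 0.2549, 0.1319]), array([ 0.2169, -0.3823, -1.0154]))
```

>>> arm_command(
  motion=[
    {"xyz": [0,0.03,0.02],"dr": [0.035,-0.06,-0.17],"fingers": 0.4},
    {"xyz": [0,0.06,0.04],"dr": [0.07,-0.12,-0.34],"fingers": 0.4},
    {"xyz": [0,0.09,0.06],"dr": [0.1,-0.19,-0.5],"fingers": 0.4},
    {"xyz": [0,0.12,0.08],"dr": [0.14,-0.25,-0.67],"fingers": 0.4},
    {"xyz": [0.01,0.15,0.09],"dr": [0.18,-0.31,-0.83],"fingers": 0.4},
    {"xyz": [0.016,0.18,0.093],"dr": [0.217,-0.382,-1.015],"fingers": 0.4},
    {"xyz": [0.0162,0.1984,0.0934],"dr": [0.217,-0.382,-1.015],"fingers": 0.4},
    {"xyz": [0.0162,0.1984,0.0934],"dr": [0.217,-0.382,-1.015],"fingers": 0.4},
    {"xyz": [0.0162,0.1984,0.0934],"dr": [0.217,-0.382,-1.015],"fingers": 0.4},
  ],
)

```text
clock: 12.65
position: [0.4934, 0.2076, 0.323]
orientation: [0.658, -0.612, -0.364, -0.245]
wrist_force: [0.8, 0.2, 0.7]
grip_width: 0.0598
```

Run:
```python
from h import *
from bench import ctrl
s=ctrl.snapshot("wrist"); pickle.dump(s,open("w7.pkl","wb")); cv2.imwrite("pics/w7.png",s["pixels"])
o=ctrl.observe(); print(o["clock"],o["position"],o["joints"].round(3),o["grip_width"])
LX,LY,LZ=lensax(np.deg2rad(12)); g=.490*LX+.0762*LY+.404*LZ
LX,LY,LZ=lensax(np.deg2rad(11.5),.54); Rt=toolR(LX,LY)
print(rel(o,g+.003*LX,Rt)); print(proj(s,g),proj(s,g+.078*LZ))
# measure handle in tool frame
W=cloud(s); R0=q2R(o["orientation"]); T=R0.inv().apply((W.reshape(-1,3)-o["position"])); gg=s["pixels"].max(2).ravel()
k=(gg<70)&(T[:,1]>.06)&(T[:,1]<.15)&(abs(T[:,2])<.025)&(abs(T[:,0])<.06)
t=T[k]; print(k.sum())
for lo in np.arange(-.03,.05,.008):
    m=(t[:,0]>=lo)&(t[:,0]<lo+.008)
    if m.sum()>8: print(round(lo,3),m.sum(),np.percentile(t[m,1],[5,50]).round(4),np.percentile(t[m,2],[2,98]).round(4))
```

```text
12.7 [0.49285639 0.20795375 0.32565537] [ 0.377 -0.068  2.21  -0.963  0.196 -0.505] 0.06008828053418331
(array([-0.109 ,  0.2203, -0.0189]), array([ 2.320e-02,  1.000e-04, -1.334e-01]))
[[298.80874801  92.96463635]] [[299.42450345 183.37495773]]
0
```

View pics/w7.png

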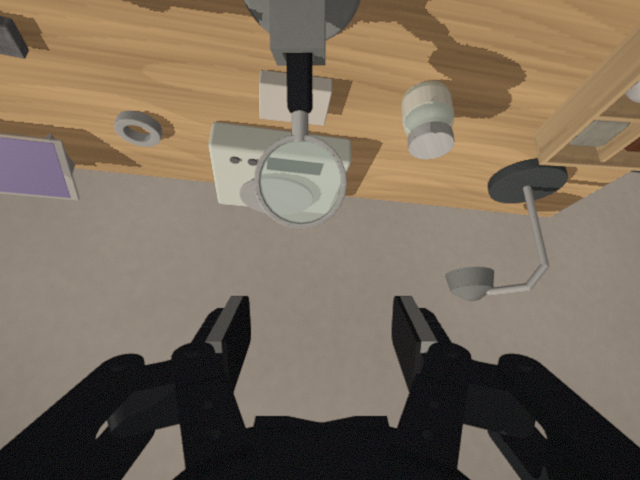

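The arm stopped at a wrist joint limit, with j5 at about 0.2 and j4 at about -0.96. The approach needs to be reachable, so I'll fit the kinematics and plan within the limits.

```bash
cat > kin.py <<'E'
from h import *
from scipy.optimize import least_squares
LO=np.array([-2.97,-1.01,.21,-.96,.2,-2.98]); HI=np.array([2.97,2.36,2.38,4.11,2.71,2.98])
Ry=lambda a:Rn.from_euler('y',a); Rz=lambda a:Rn.from_euler('z',a)
def fk(q,P):
    a,d1,L2,e,L3,L6=P
    R1=Rz(q[0]);R2=R1*Ry(q[1]);R3=R2*Ry(q[2]);R4=R3*Rz(q[3]);R5=R4*Ry(q[4]);R6=R5*Rz(q[5])
    p=R1.apply([a,0,d1])+R2.apply([0,0,L2])+R3.apply([e,0,L3])+R5.apply([0,0,L6])
    return p,R6
D=[([1.14492758,.359484414,1.51146551,-1.29e-5,1.27250462,-.115092819],[.1832077,.57064234,.24745324],[-0.69795165,0.69922266,-0.10960458,0.10926118]),]
E
python3 - <<'E'
from kin import *
from bench import ctrl
o=ctrl.observe(); print(o["clock"],o["joints"],o["position"],o["orientation"],o["qd"].round(3))
D.append((o["joints"],o["position"],o["orientation"]))
pickle.dump(o,open("o7.pkl","wb"))
D.append(([-.42,.24,1.89,0,1.01,-1.77],[.44035924,-.121127,.17946466],None))
D.append(([.064,.095,1.589,0,1.457,-1.287],[.47076165,.09893813,.35831525],None))
f=lambda P:np.concatenate([(fk(q,P)[0]-np.array(p))*w for (q,p,_),w in zip(D,(1,1,.3,.8))])
r=least_squares(f,[.15,.45,.4,0,.4,.25]); print(r.x.round(4)); print(r.fun.round(4)); print(np.linalg.svd(r.jac)[1])
for q,p,o_ in D[:2]:
    print((fk(q,r.x)[1].inv()*q2R(o_)).as_matrix().round(3).tolist())
E
```

```text
12.7 [ 0.37651253 -0.06818335  2.20993144 -0.96273391  0.19554921 -0.50496201] [0.49285639 0.20795375 0.32565537] [ 0.65787709 -0.6106677  -0.36571639 -0.24603704] [-0.01   0.045 -0.01  -0.001  0.002  0.017]
[0.163  0.1188 0.4938 0.0073 0.2716 0.2296]
[ 0.062  -0.0301  0.0167  0.0132 -0.0473 -0.0103  0.0068 -0.0257  0.0117
  0.0058 -0.0546 -0.0124]
[3.18275595 2.37625819 0.70985077 0.2686337  0.13582859 0.0946571 ]
[[0.0, -0.0, -1.0], [-1.0, 0.0, -0.0], [0.0, 1.0, -0.0]]
[[-0.0, 0.0, -1.0], [-1.0, -0.0, 0.0], [-0.0, 1.0, 0.0]]
```

```bash
cat >> kin.py <<'E'
def fk(q,P):
    a,d1,L2,e,L3,L6,b=P
    R1=Rz(q[0]);R2=R1*Ry(q[1]);R3=R2*Ry(q[2]);R4=R3*Rz(q[3]);R5=R4*Ry(q[4]);R6=R5*Rz(q[5])
    p=R1.apply([a,b,d1])+R2.apply([0,0,L2])+R3.apply([e,0,L3])+R5.apply([0,0,L6])
    return p,R6*Rn.from_matrix([[0,0,-1],[-1,0,0],[0,1,0]])
E
python3 - <<'E'
from kin import *
o=load("o7.pkl")
D.append((o["joints"],o["position"],o["orientation"]))
D.append(([-.42,.24,1.89,0,1.01,-1.77],[.44035924,-.121127,.17946466],None))
D.append(([.064,.095,1.589,0,1.457,-1.287],[.47076165,.09893813,.35831525],None))
f=lambda P:np.concatenate([(fk(q,P)[0]-np.array(p))*w for (q,p,_),w in zip(D,(1,1,.5,.9))])
r=least_squares(f,[.0,.4,.4,0,.4,.25,.069]); print(r.x.round(4)); print(r.fun.round(4)); print(np.linalg.svd(r.jac)[1])
np.save("P.npy",r.x)
E
```

```text
[-0.0009  0.2699  0.6114  0.1145  0.4348  0.3571  0.0689]
[-0.0002 -0.0003 -0.0003 -0.0001 -0.0003  0.0002  0.0006 -0.0003 -0.0003
  0.0002  0.0003  0.0002]
[3.38024335 2.50832093 1.75111845 0.72232562 0.27767545 0.14912606
 0.12152658]
```

```bash
cat >> kin.py <<'E'
try: PP=np.load("P.npy")
except Exception: PP=None
def ik(p,R,seed=None,n=12,rng=np.random.default_rng(0)):
    best=[]
    def f(q):
        a,B=fk(q,PP); return np.r_[(a-p)*10,(B.inv()*R).as_rotvec()]
    seeds=([np.array(seed)] if seed is not None else [])+[rng.uniform(LO+.1,HI-.1) for _ in range(n)]
    for s in seeds:
        r=least_squares(f,np.clip(s,LO+.06,HI-.06),bounds=(LO+.05,HI-.05),max_nfev=60)
        if np.abs(r.fun).max()<2e-3 and not any(np.abs(r.x-b).max()<.05 for b in best): best.append(r.x)
    return best
def grasp():
    LX,LY,LZ=lensax(np.deg2rad(12)); return .490*LX+.0762*LY+.404*LZ
def gtool(beta,sg=1):
    LX,LY,LZ=lensax(np.deg2rad(11.7),.54); a=np.cos(beta)*LX-np.sin(beta)*LZ
    return a,toolR(a,sg*LY),(LX,LY,LZ)
E
cat > s1.py <<'E'
from kin import *
g=grasp(); top=cw(-.0115,-.054,.046)
for sg in (1,-1):
  for bd in (0,10,20,30,40):
    a,Rt,(LX,LY,LZ)=gtool(np.deg2rad(bd),sg)
    A=ik(g+.003*a,Rt); B=ik(g-.1*a,Rt); C=ik(g+.003*a+.09*LZ,Rt)
    print(sg,bd,"G",[x.round(2).tolist() for x in A],"pre",[x.round(2).tolist() for x in B],"out",[x.round(2).tolist() for x in C])
E
python3 s1.py
```

```text
1 0 G [] pre [] out [[0.23, 0.5, 2.21, 3.19, 0.6, 1.55]]
1 10 G [[0.23, 0.57, 2.24, 3.19, 0.53, 1.55]] pre [] out []
1 20 G [] pre [] out []
1 30 G [] pre [[0.23, 0.23, 2.02, -0.03, 0.39, -1.52]] out [[0.23, 0.37, 1.84, -0.02, 0.43, -1.53]]
1 40 G [[0.22, 0.46, 1.86, -0.01, 0.49, -1.54]] pre [[0.23, 0.27, 1.84, -0.01, 0.7, -1.54]] out [[0.22, 0.4, 1.69, -0.01, 0.72, -1.55]]
-1 0 G [] pre [] out [[0.23, 0.5, 2.21, 3.19, 0.6, -1.59]]
-1 10 G [[0.23, 0.57, 2.24, 3.19, 0.53, -1.59]] pre [] out []
-1 20 G [] pre [] out []
-1 30 G [] pre [[0.23, 0.23, 2.02, -0.03, 0.39, 1.62]] out [[0.23, 0.37, 1.84, -0.02, 0.43, 1.61]]
-1 40 G [[0.22, 0.46, 1.86, -0.01, 0.49, 1.6]] pre [[0.23, 0.27, 1.84, -0.01, 0.7, 1.6]] out [[0.22, 0.4, 1.69, -0.01, 0.72, 1.6]]
```

```bash
cat > s2.py <<'E'
from kin import *
g=grasp(); top=cw(-.0115,-.054,.046); bd=np.deg2rad(36)
a,Rt,(LX,LY,LZ)=gtool(bd,1); off=-.004
seed=[.22,.45,1.87,0,.4,-1.54]
for nm,p in (("pre",g-.1*a),("G",g+off*a),("out",g+off*a+.09*LZ),("up",g+off*a+.09*LZ+[-.05,0,.08])):
    print(nm,p.round(3),[x.round(2).tolist() for x in ik(p,Rt,seed,6)])
ML=np.c_[LX,LY,LZ]; TL=Rn.from_matrix(ML).inv()*Rt   # tool in lens frame
pT=np.array([0,0,.087-.165])+Rn.from_matrix(ML).inv().apply(off*a)  # tcp rel. glass centre in lens frame
for ps in (-160,-130,-100,-80,-60,-40,-12,10,40,80,120):
    h=np.array([np.cos(np.deg2rad(ps)),np.sin(np.deg2rad(ps)),0]); M=np.c_[[0,0,-1.],np.cross(h,[0,0,-1.]),h]; Rl=Rn.from_matrix(M)
    p=top+[0,0,.08]+Rl.apply(pT); S=ik(p,Rl*TL,None,8); L=p-CASE
    print(ps,"tcp case",(L@EX).round(3),(L@EY).round(3),p[2].round(3),[x.round(2).tolist() for x in S])
E
python3 s2.py
```

```text
pre [0.558 0.197 0.197] [[0.23, 0.25, 1.91, -0.02, 0.58, -1.53]]
G [0.595 0.204 0.109] [[0.23, 0.44, 1.91, -0.02, 0.39, -1.53]]
out [0.641 0.214 0.186] [[0.22, 0.37, 1.75, -0.01, 0.62, -1.54]]
up [0.591 0.214 0.266] [[0.25, 0.21, 1.75, -0.02, 0.77, -1.51]]
-160 tcp case 0.052 -0.013 0.129 [[-0.72, 0.42, 2.04, 1.06, 0.63, -0.36]]
-130 tcp case 0.023 0.013 0.129 [[-0.75, 0.48, 1.9, 0.79, 0.97, -0.58]]
-100 tcp case -0.015 0.022 0.129 [[-0.71, 0.55, 1.75, 0.56, 1.26, -0.83]]
-80 tcp case -0.04 0.016 0.129 [[-0.66, 0.59, 1.65, 0.41, 1.41, -1.01]]
-60 tcp case -0.063 0.002 0.129 [[-0.6, 0.62, 1.58, 0.26, 1.52, -1.21]]
-40 tcp case -0.079 -0.019 0.129 [[-0.53, 0.64, 1.54, 0.1, 1.59, -1.43]]
-12 tcp case -0.087 -0.055 0.129 [[-0.43, 0.65, 1.52, -0.13, 1.59, -1.75]]
10 tcp case -0.081 -0.083 0.129 [[-0.36, 0.63, 1.56, -0.3, 1.51, -2.0]]
40 tcp case -0.058 -0.114 0.129 [[-0.28, 0.59, 1.66, -0.53, 1.32, -2.3]]
80 tcp case -0.008 -0.13 0.129 [[-0.24, 0.5, 1.85, -0.82, 0.93, -2.65]]
120 tcp case 0.04 -0.11 0.129 []
```

```bash
cat > s3.py <<'E'
from kin import *
from bench import ctrl
o=ctrl.observe(); g=grasp(); a,Rt,_=gtool(np.deg2rad(36),1)
p0=o["position"];R0=q2R(o["orientation"]); q=o["joints"]
p1=g-.1*a; d,rv=rel(o,p1,Rt); print(d,rv)
for t in np.linspace(0,1,9)[1:]:
    S=ik(p0+t*(p1-p0),R0*Rn.from_rotvec(t*rv),q,0); 
    if S: q=S[0]
    print(round(t,2),[x.round(2).tolist() for x in S])
E
python3 s3.py
```

```text
[-0.0619  0.1294 -0.0211] [ 0.0245 -0.0099  0.4948]
0.12 []
0.25 [[0.32, -0.0, 2.15, -0.43, 0.25, -1.06]]
0.38 [[0.3, 0.04, 2.11, -0.28, 0.3, -1.23]]
0.5 [[0.28, 0.08, 2.07, -0.18, 0.35, -1.34]]
0.62 [[0.27, 0.12, 2.04, -0.11, 0.4, -1.41]]
0.75 [[0.25, 0.16, 2.0, -0.07, 0.46, -1.47]]
0.88 [[0.24, 0.2, 1.95, -0.04, 0.52, -1.51]]
1.0 [[0.23, 0.25, 1.91, -0.02, 0.58, -1.54]]
```

>>> arm_command(
  motion=[
    {"xyz": [-0.01,0.02,-0.003],"dr": [0.004,-0.002,0.08],"fingers": 0.4},
    {"xyz": [-0.02,0.04,-0.007],"dr": [0.008,-0.003,0.16],"fingers": 0.4},
    {"xyz": [-0.031,0.065,-0.0105],"dr": [0.012,-0.005,0.25],"fingers": 0.4},
    {"xyz": [-0.041,0.085,-0.014],"dr": [0.016,-0.007,0.33],"fingers": 0.4},
    {"xyz": [-0.051,0.107,-0.018],"dr": [0.02,-0.009,0.41],"fingers": 0.4},
    {"xyz": [-0.0619,0.1294,-0.0211],"dr": [0.0245,-0.01,0.495],"fingers": 0.4},
    {"xyz": [-0.0619,0.1294,-0.0211],"dr": [0.0245,-0.01,0.495],"fingers": 0.4},
    {"xyz": [-0.0619,0.1294,-0.0211],"dr": [0.0245,-0.01,0.495],"fingers": 0.4},
  ],
  newtons=60,
)

```text
clock: 13.7
position: [0.5573, 0.1962, 0.1931]
orientation: [0.704, -0.676, -0.209, -0.068]
wrist_force: [-0.6, 1.0, -0.1]
grip_width: 0.0599
```

Run:
```python
from kin import *
from bench import ctrl
s=ctrl.snapshot("wrist"); pickle.dump(s,open("w8.pkl","wb")); cv2.imwrite("pics/w8.png",s["pixels"])
o=ctrl.observe(); print(o["clock"],o["position"],o["joints"].round(3),o["grip_width"])
g=grasp(); a,Rt,(LX,LY,LZ)=gtool(np.deg2rad(36),1)
print(rel(o,g-.004*a,Rt)); print(proj(s,g),proj(s,g+.078*LZ))
W=cloud(s).reshape(-1,3); gg=s["pixels"].max(2).ravel()
q=np.c_[(W-g)@LX,(W-g)@LY,(W-g)@LZ]
k=(gg<80)&(abs(q[:,0])<.03)&(abs(q[:,1])<.025)&(q[:,2]>-.03)&(q[:,2]<.025); t=q[k]; print(k.sum())
for lo in np.arange(-.03,.025,.008):
    m=(t[:,2]>=lo)&(t[:,2]<lo+.008)
    if m.sum()>8: print(round(lo,3),m.sum(),np.percentile(t[m,0],[5,50]).round(4),np.percentile(t[m,1],[2,98]).round(4))
k=(abs(q[:,0])<.02)&(abs(q[:,1])<.05)&(q[:,2]>.03)&(q[:,2]<.13); t=q[k]; print("frame",t.min(0).round(4),t.max(0).round(4),np.median(t,0).round(4))
```

```text
13.75 [0.55694339 0.19637788 0.19339285] [ 0.228  0.255  1.913 -0.018  0.578 -1.533] 0.05965935001038275
(array([0.0034, 0.0934, 0.0002]), array([ 0.0008, -0.0005, -0.0058]))
[[319.96901879 256.43410547]] [[319.81269101 385.82242571]]
2430
-0.03 471 [-0.014  -0.0095] [-0.0098  0.0175]
-0.022 387 [-0.0107 -0.0094] [-0.0096  0.0111]
-0.014 398 [-0.0103 -0.0091] [-0.0096  0.0109]
-0.006 408 [-0.0102 -0.0089] [-0.0101  0.0108]
0.002 409 [-0.0098 -0.0086] [-0.0093  0.0107]
0.01 357 [-0.0093 -0.0078] [-0.0091  0.01  ]
frame [-0.0077 -0.0416  0.03  ] [0.0035 0.0421 0.097 ] [0.0001 0.0001 0.07  ]
```

View pics/w8.png

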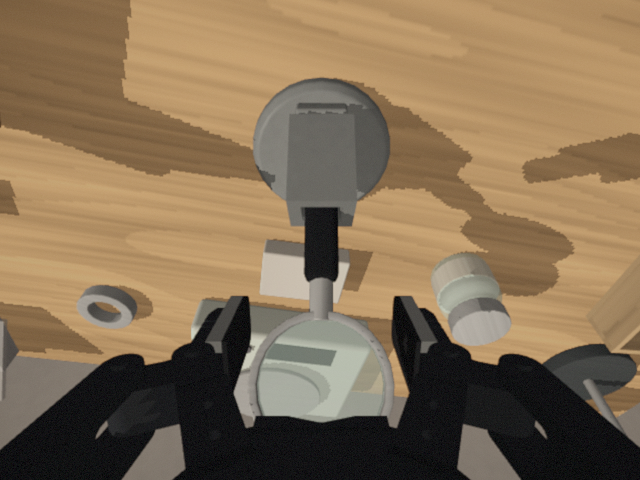

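The fingers straddle the dark handle at (321,245), aligned to within 1 mm. Next I'll advance and grip.

>>> arm_command(
  motion=[
    {"xyz": [0.0034,0.025,0.0008],"dr": [0,0,-0.006],"fingers": 0.3},
    {"xyz": [0.0034,0.05,0.0008],"dr": [0,0,-0.006],"fingers": 0.3},
    {"xyz": [0.0034,0.07,0.0008],"dr": [0,0,-0.006],"fingers": 0.2},
    {"xyz": [0.0034,0.085,0.0008],"dr": [0,0,-0.006],"fingers": 0.1},
    {"xyz": [0.0034,0.0934,0.0008],"dr": [0,0,-0.006],"fingers": 0.1},
    {"xyz": [0.0034,0.0934,0.0008],"dr": [0,0,-0.006],"fingers": 0},
    {"xyz": [0.0034,0.0934,0.0008],"dr": [0,0,-0.006],"fingers": -0.4},
    {"xyz": [0.0034,0.0934,0.0008],"dr": [0,0,-0.006],"fingers": -1},
    {"xyz": [0.0034,0.0934,0.0008],"dr": [0,0,-0.006],"fingers": -1},
    {"xyz": [0.0034,0.0934,0.0008],"dr": [0,0,-0.006],"fingers": -1},
  ],
  newtons=60,
)

```text
clock: 15.0
position: [0.5962, 0.2055, 0.1092]
orientation: [0.703, -0.675, -0.211, -0.07]
wrist_force: [-3.1, -1.4, 6.5]
grip_width: 0.021
```

Run:
```python
from kin import *
from bench import ctrl
s=ctrl.snapshot("wrist"); pickle.dump(s,open("w9.pkl","wb")); cv2.imwrite("pics/w9.png",s["pixels"])
o=ctrl.observe(); print(o["clock"],o["position"],o["joints"].round(3),o["grip_width"],o["wrist_force"])
a,Rt,(LX,LY,LZ)=gtool(np.deg2rad(36),1)
print(q2R(o["orientation"]).inv().apply(LZ))
```

```text
15.05 [0.5962015  0.20547546 0.10916767] [ 0.228  0.435  1.914 -0.026  0.389 -1.525] 0.020716599847914737 [-2.62942356 -1.37530271  5.90484836]
[ 8.09522148e-01 -5.87089330e-01 -1.01423953e-04]
```

View pics/w9.png

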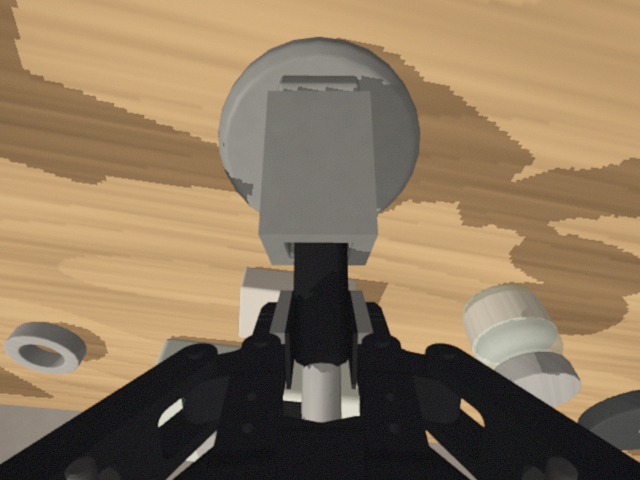

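>>> arm_command(
  motion=[
    {"xyz": [0.0081,-0.0059,0],"dr": [0,0,0],"fingers": -1},
    {"xyz": [0.0162,-0.0117,0],"dr": [0,0,0],"fingers": -1},
    {"xyz": [0.0243,-0.0176,0],"dr": [0,0,0],"fingers": -1},
    {"xyz": [0.0324,-0.0235,0],"dr": [0,0,0],"fingers": -1},
    {"xyz": [0.0405,-0.0294,0],"dr": [0,0,0],"fingers": -1},
    {"xyz": [0.0486,-0.0352,0],"dr": [0,0,0],"fingers": -1},
    {"xyz": [0.0567,-0.0411,0],"dr": [0,0,0],"fingers": -1},
    {"xyz": [0.0648,-0.047,0],"dr": [0,0,0],"fingers": -1},
    {"xyz": [0.0729,-0.0528,0],"dr": [0,0,0],"fingers": -1},
    {"xyz": [0.081,-0.0587,0],"dr": [0,0,0],"fingers": -1},
    {"xyz": [0.081,-0.0587,0],"dr": [0,0,0],"fingers": -1},
    {"xyz": [0.081,-0.0587,0],"dr": [0,0,0],"fingers": -1},
  ],
)

```text
clock: 16.55
position: [0.6461, 0.2158, 0.1938]
orientation: [0.704, -0.675, -0.211, -0.07]
wrist_force: [0.3, -0.3, -1.5]
grip_width: 0.0205
```

Run:
```python
from kin import *
from bench import ctrl
s=ctrl.snapshot("scene"); pickle.dump(s,open("s10.pkl","wb")); cv2.imwrite("pics/s10.png",s["pixels"][190:400,230:510].repeat(2,0).repeat(2,1))
o=ctrl.observe(); print(o["clock"],o["position"],o["joints"].round(3),o["grip_width"],o["wrist_force"])
```

```text
16.6 [0.64586829 0.21577168 0.19361899] [ 0.226  0.37   1.729 -0.015  0.642 -1.539] 0.020685175409042512 [ 0.22221836  0.82292619 -1.34426172]
```

View pics/s10.png

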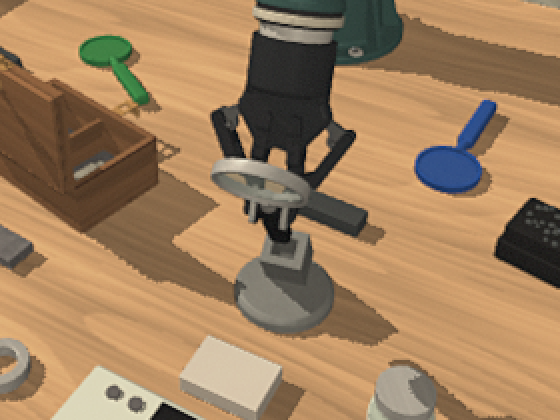

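```bash
cat > s4.py <<'E'
from kin import *
from bench import ctrl
import sys
o=ctrl.observe(); a,Rt,(LX,LY,LZ)=gtool(np.deg2rad(36),1)
top=cw(-.0115,-.054,.046); ML=Rn.from_matrix(np.c_[LX,LY,LZ])
TL=ML.inv()*Rt; pT=np.array([0,0,-.078])+ML.inv().apply(-.004*a)
ps=np.deg2rad(-75); h=np.array([np.cos(ps),np.sin(ps),0]); Rl=Rn.from_matrix(np.c_[[0,0,-1.],np.cross(h,[0,0,-1.]),h])
Rf=Rl*TL; pf=top+[0,0,.08]+Rl.apply(pT); np.savez("fin.npz",R=Rf.as_matrix(),p=pf)
p0=o["position"];R0=q2R(o["orientation"])
w1=np.array([.56,.16,.32]); w2=pf+[0,0,.17]
rv=(R0.inv()*Rf).as_rotvec(); print("rv",rv.round(4),np.linalg.norm(rv))
q=o["joints"]
def seg(A,B,ta,tb,n):
    global q
    for t in np.linspace(0,1,n+1)[1:]:
        r=ta+(tb-ta)*t; p=A+(B-A)*t
        S=ik(p,R0*Rn.from_rotvec(r*rv),q,0)
        if S: dq=np.abs(S[0]-q).max(); q=S[0]
        print(R0.inv().apply(p-p0).round(3).tolist(),(r*rv).round(3).tolist(), (S[0].round(2).tolist(),dq.round(2)) if S else None)
seg(p0,w1,0,.25,4); seg(w1,w2,.25,1,8); 
print("--"); seg(w2,pf,1,1,4)
E
python3 s4.py
```

```text
rv [0.1783 1.5597 0.8192] 1.7707234431781687
[-0.01, -0.038, -0.009] [0.011, 0.097, 0.051] ([0.2, 0.31, 1.71, 0.02, 0.77, -1.49], np.float64(0.13))
[-0.019, -0.077, -0.019] [0.022, 0.195, 0.102] ([0.17, 0.26, 1.68, 0.05, 0.9, -1.44], np.float64(0.13))
[-0.029, -0.115, -0.028] [0.033, 0.292, 0.154] ([0.13, 0.21, 1.65, 0.08, 1.03, -1.39], np.float64(0.13))
[-0.038, -0.154, -0.037] [0.045, 0.39, 0.205] ([0.1, 0.17, 1.62, 0.11, 1.16, -1.34], np.float64(0.13))
[-0.055, -0.158, -0.069] [0.061, 0.536, 0.282] ([0.0, 0.18, 1.61, 0.17, 1.24, -1.3], np.float64(0.09))
[-0.072, -0.162, -0.1] [0.078, 0.682, 0.358] ([-0.09, 0.19, 1.59, 0.21, 1.33, -1.27], np.float64(0.1))
[-0.088, -0.166, -0.132] [0.095, 0.829, 0.435] ([-0.19, 0.22, 1.58, 0.25, 1.41, -1.22], np.float64(0.1))
[-0.105, -0.17, -0.163] [0.111, 0.975, 0.512] ([-0.29, 0.25, 1.57, 0.29, 1.48, -1.18], np.float64(0.1))
[-0.121, -0.175, -0.195] [0.128, 1.121, 0.589] ([-0.38, 0.28, 1.55, 0.31, 1.56, -1.13], np.float64(0.09))
[-0.138, -0.179, -0.226] [0.145, 1.267, 0.666] ([-0.47, 0.32, 1.53, 0.34, 1.63, -1.07], np.float64(0.09))
[-0.154, -0.183, -0.258] [0.162, 1.413, 0.742] ([-0.56, 0.36, 1.51, 0.36, 1.7, -1.0], np.float64(0.09))
[-0.171, -0.187, -0.289] [0.178, 1.56, 0.819] ([-0.65, 0.4, 1.48, 0.38, 1.76, -0.93], np.float64(0.09))
--
[-0.187, -0.148, -0.289] [0.178, 1.56, 0.819] ([-0.65, 0.44, 1.53, 0.37, 1.68, -0.97], np.float64(0.08))
[-0.204, -0.109, -0.289] [0.178, 1.56, 0.819] ([-0.65, 0.49, 1.57, 0.37, 1.6, -1.0], np.float64(0.08))
[-0.221, -0.07, -0.289] [0.178, 1.56, 0.819] ([-0.65, 0.54, 1.61, 0.37, 1.52, -1.03], np.float64(0.08))
[-0.237, -0.031, -0.289] [0.178, 1.56, 0.819] ([-0.65, 0.6, 1.63, 0.37, 1.44, -1.06], np.float64(0.08))
```

>>> arm_command(
  motion=[
    {"xyz": [-0.01,-0.038,-0.009],"dr": [0.011,0.097,0.051],"fingers": -1},
    {"xyz": [-0.019,-0.077,-0.019],"dr": [0.022,0.195,0.102],"fingers": -1},
    {"xyz": [-0.029,-0.115,-0.028],"dr": [0.033,0.292,0.154],"fingers": -1},
    {"xyz": [-0.038,-0.154,-0.037],"dr": [0.045,0.39,0.205],"fingers": -1},
    {"xyz": [-0.055,-0.158,-0.069],"dr": [0.061,0.536,0.282],"fingers": -1},
    {"xyz": [-0.072,-0.162,-0.1],"dr": [0.078,0.682,0.358],"fingers": -1},
    {"xyz": [-0.088,-0.166,-0.132],"dr": [0.095,0.829,0.435],"fingers": -1},
    {"xyz": [-0.105,-0.17,-0.163],"dr": [0.111,0.975,0.512],"fingers": -1},
    {"xyz": [-0.121,-0.175,-0.195],"dr": [0.128,1.121,0.589],"fingers": -1},
    {"xyz": [-0.138,-0.179,-0.226],"dr": [0.145,1.267,0.666],"fingers": -1},
    {"xyz": [-0.154,-0.183,-0.258],"dr": [0.162,1.413,0.742],"fingers": -1},
    {"xyz": [-0.171,-0.187,-0.289],"dr": [0.178,1.56,0.819],"fingers": -1},
    {"xyz": [-0.171,-0.187,-0.289],"dr": [0.178,1.56,0.819],"fingers": -1},
    {"xyz": [-0.171,-0.187,-0.289],"dr": [0.178,1.56,0.819],"fingers": -1},
    {"xyz": [-0.171,-0.187,-0.289],"dr": [0.178,1.56,0.819],"fingers": -1},
  ],
)

```text
clock: 18.48
position: [0.4793, -0.1127, 0.2997]
orientation: [0.667, -0.401, 0.582, -0.236]
wrist_force: [-0.9, -0.5, -0.8]
grip_width: 0.021
```

Run:
```python
from kin import *
from bench import ctrl
for n in ("scene","wrist","top"):
    s=ctrl.snapshot(n); pickle.dump(s,open(n+"11.pkl","wb")); cv2.imwrite(f"pics/{n}11.png",s["pixels"])
o=ctrl.observe(); print(o["clock"],o["position"],o["joints"].round(3),o["grip_width"],o["wrist_force"])
F=np.load("fin.npz"); print(rel(o,F["p"],Rn.from_matrix(F["R"])))
```

```text
18.625 [ 0.47925175 -0.11274467  0.29979756] [-0.644  0.4    1.487  0.378  1.759 -0.934] 0.02074948331457594 [-0.07585609  0.70728995 -1.0239648 ]
(array([ 0.1009,  0.1375, -0.0011]), array([-0.0005,  0.0023,  0.0011]))
```

View pics/scene11.png

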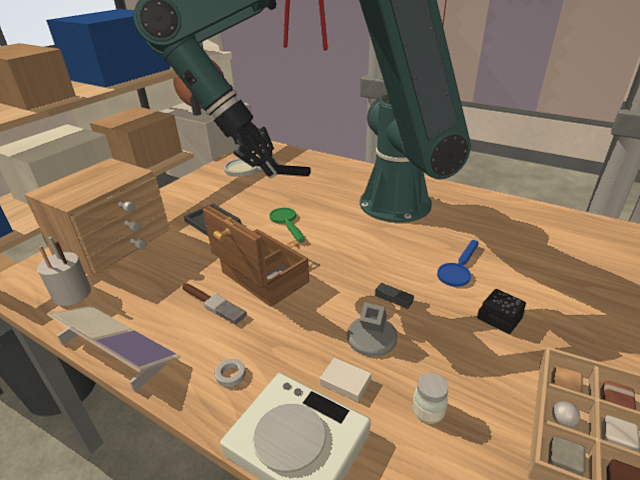

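View pics/wrist11.png

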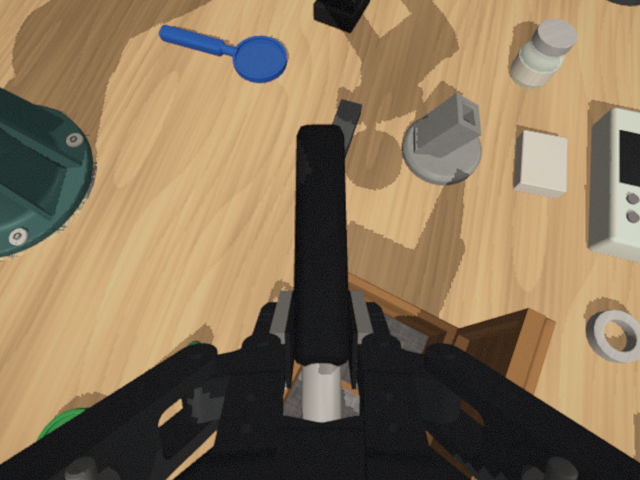

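View pics/top11.png

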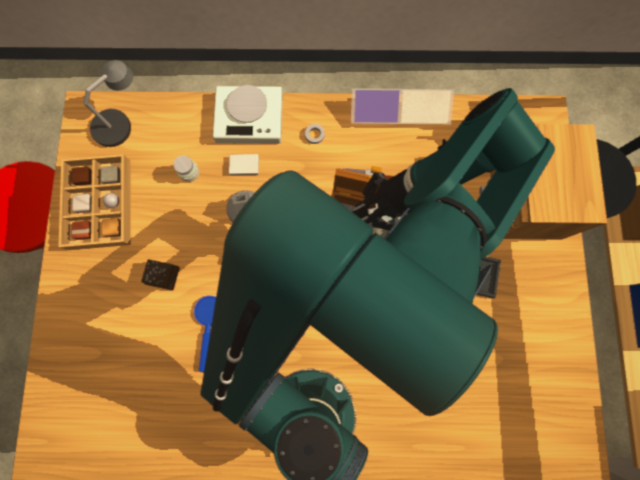

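```bash
cat > s5.py <<'E'
from kin import *
import sys
def check(sn,wn,o):
    LXb=None
    F=np.load("fin.npz"); R=q2R(o["orientation"]); Rf=Rn.from_matrix(F["R"])
    a,Rt,(LX,LY,LZ)=gtool(np.deg2rad(36),1); ML=Rn.from_matrix(np.c_[LX,LY,LZ]); TL=ML.inv()*Rt
    pT=np.array([0,0,-.078])+ML.inv().apply(-.004*a)
    Rl=R*TL.inv(); G=o["position"]-Rl.apply(pT); print("pred glass",G.round(4),"normal",Rl.as_matrix()[:,0].round(3),"axis",Rl.as_matrix()[:,2].round(3))
    for n in (sn,wn):
        s=load(n); W=cloud(s).reshape(-1,3); q=Rl.inv().apply(W-G); im=s["pixels"].reshape(-1,3).astype(int)
        if n==sn:
            k=(abs(q[:,0])<.03)&(abs(q[:,1])<.06)&(q[:,2]>-.03)&(q[:,2]<.06)
            t=q[k]; print("frame",k.sum(),np.percentile(t,[0,5,50,95,100],axis=0).round(4).tolist())
            c=t.mean(0);U,S,V=np.linalg.svd(t-c); print(" plane n (lens frame)",V[2].round(3),S, "world",Rl.apply(V[2]).round(3))
        # handle
        k=(im.max(1)<70)&(abs(q[:,0])<.025)&(abs(q[:,1])<.02)&(q[:,2]>-.18)&(q[:,2]<-.09); t=q[k]
        if k.sum()>30:
            for lo in np.arange(-.18,-.09,.015):
                m=(t[:,2]>=lo)&(t[:,2]<lo+.015)
                if m.sum()>5: print(n,"handle",round(lo,3),m.sum(),np.percentile(t[m,0],[5,50,95]).round(4),np.percentile(t[m,1],[3,97]).round(4),t[m,2].min().round(4))
    return Rl,G
E
python3 - <<'E'
from s5 import *
from bench import ctrl
check("scene11.pkl","wrist11.pkl",ctrl.observe())
E
```

```text
pred glass [ 0.499  -0.1858  0.2966] normal [ 0.002 -0.001 -1.   ] axis [ 0.26  -0.966  0.001]
frame 374 [[-0.0044, -0.0381, -0.0299], [-0.0026, -0.0245, -0.0251], [0.0012, 0.0139, 0.0058], [0.006, 0.0425, 0.0336], [0.0088, 0.0449, 0.0391]]
 plane n (lens frame) [ 1.    -0.019 -0.013] [0.46864612 0.29624835 0.04490002] world [-0.02   0.007 -1.   ]
scene11.pkl handle -0.18 15 [-0.0112 -0.005  -0.0003] [-0.0031  0.0105] -0.1677
scene11.pkl handle -0.165 62 [-0.0126 -0.0082  0.0007] [-0.0042  0.014 ] -0.1648
scene11.pkl handle -0.15 53 [-0.0119 -0.0081 -0.0001] [-0.0005  0.0132] -0.1496
scene11.pkl handle -0.135 58 [-0.0114 -0.0071  0.002 ] [-0.0051  0.0133] -0.1347
scene11.pkl handle -0.12 51 [-0.0105 -0.0072  0.0012] [-0.0011  0.0139] -0.1194
scene11.pkl handle -0.105 55 [-0.0107 -0.0073  0.0027] [-0.0039  0.0135] -0.1043
wrist11.pkl handle -0.18 62 [-0.0119 -0.0111 -0.0102] [-0.0075  0.0081] -0.1669
wrist11.pkl handle -0.165 1321 [-0.0129 -0.0119 -0.0096] [-0.0097  0.0098] -0.165
wrist11.pkl handle -0.15 1524 [-0.0126 -0.0114 -0.009 ] [-0.0099  0.0099] -0.15
wrist11.pkl handle -0.135 1657 [-0.012  -0.0109 -0.0088] [-0.0097  0.0097] -0.135
wrist11.pkl handle -0.12 1808 [-0.0114 -0.0103 -0.0076] [-0.0098  0.0101] -0.12
wrist11.pkl handle -0.105 2032 [-0.0109 -0.0097 -0.0067] [-0.0098  0.0104] -0.105
```

>>> arm_command(
  motion=[
    {"xyz": [0.013,0.017,0],"dr": [0,0.002,0.001],"fingers": -1},
    {"xyz": [0.026,0.035,0],"dr": [0,0.002,0.001],"fingers": -1},
    {"xyz": [0.04,0.054,0],"dr": [0,0.002,0.001],"fingers": -1},
    {"xyz": [0.053,0.072,-0.001],"dr": [0,0.002,0.001],"fingers": -1},
    {"xyz": [0.066,0.09,-0.001],"dr": [0,0.002,0.001],"fingers": -1},
    {"xyz": [0.079,0.108,-0.001],"dr": [0,0.002,0.001],"fingers": -1},
    {"xyz": [0.09,0.123,-0.001],"dr": [0,0.002,0.001],"fingers": -1},
    {"xyz": [0.097,0.132,-0.001],"dr": [0,0.002,0.001],"fingers": -1},
    {"xyz": [0.101,0.1375,-0.001],"dr": [0,0.002,0.001],"fingers": -1},
    {"xyz": [0.101,0.1375,-0.001],"dr": [0,0.002,0.001],"fingers": -1},
    {"xyz": [0.101,0.1375,-0.001],"dr": [0,0.002,0.001],"fingers": -1},
    {"xyz": [0.101,0.1375,-0.001],"dr": [0,0.002,0.001],"fingers": -1},
  ],
)

```text
clock: 20.12
position: [0.4789, -0.115, 0.1292]
orientation: [0.667, -0.4, 0.583, -0.237]
wrist_force: [0.5, -0.2, -1.6]
grip_width: 0.0212
```

Run:
```python
from s5 import *
from bench import ctrl
for n in ("scene","wrist","top"):
    s=ctrl.snapshot(n); pickle.dump(s,open(n+"12.pkl","wb")); cv2.imwrite(f"pics/{n}12.png",s["pixels"])
o=ctrl.observe(); print(o["clock"],o["position"],o["joints"].round(3),o["grip_width"],o["wrist_force"],o["qd"].round(3))
Rl,G=check("scene12.pkl","wrist12.pkl",o); t=cw(-.0115,-.054,.046); print("glass - stone top",(G-t).round(4))
F=np.load("fin.npz"); print(rel(o,F["p"],Rn.from_matrix(F["R"])))
a=load("scene12.pkl")["pixels"][170:330,180:400]; b=load("top12.pkl")["pixels"][130:290,280:440]
cv2.imwrite("pics/c12.png",np.hstack([cv2.resize(a,(440,320)),cv2.resize(b,(320,320))]))
```

```text
20.275 [ 0.47876609 -0.11494997  0.12907985] [-0.649  0.596  1.638  0.374  1.438 -1.06 ] 0.020821003061853215 [-0.03695676  1.35457231 -1.92758975] [ 0.001  0.002  0.002  0.001 -0.    -0.001]
pred glass [ 0.4982 -0.1881  0.1258] normal [ 0.  0. -1.] axis [ 0.257 -0.966 -0.   ]
frame 64 [[-0.0061, -0.0293, -0.0291], [-0.0025, -0.022, -0.0263], [0.001, -0.0019, 0.0035], [0.0032, 0.0152, 0.0338], [0.0043, 0.0201, 0.0375]]
 plane n (lens frame) [ 0.993 -0.093 -0.073] [0.17796089 0.07076523 0.01236585] world [-0.108  0.047 -0.993]
scene12.pkl handle -0.18 10 [-0.01   -0.0062 -0.0012] [-0.0021  0.0097] -0.1669
scene12.pkl handle -0.165 52 [-0.0131 -0.01   -0.0006] [-0.0048  0.0133] -0.1648
scene12.pkl handle -0.15 51 [-0.0129 -0.008   0.0015] [-0.0035  0.0139] -0.1499
scene12.pkl handle -0.135 51 [-0.0116 -0.0091  0.0011] [-0.0072  0.0131] -0.1345
scene12.pkl handle -0.12 48 [-0.0114 -0.0088  0.0005] [-0.0044  0.0134] -0.12
scene12.pkl handle -0.105 45 [-0.0113 -0.0079  0.    ] [-0.0061  0.0139] -0.1046
wrist12.pkl handle -0.18 41 [-0.012  -0.0112 -0.0106] [-0.0072  0.0071] -0.1663
wrist12.pkl handle -0.165 1308 [-0.013  -0.012  -0.0099] [-0.0097  0.0097] -0.165
wrist12.pkl handle -0.15 1503 [-0.0127 -0.0115 -0.0093] [-0.0098  0.0098] -0.15
wrist12.pkl handle -0.135 1644 [-0.0121 -0.0109 -0.0087] [-0.0097  0.01  ] -0.135
wrist12.pkl handle -0.12 1818 [-0.0116 -0.0104 -0.0078] [-0.0097  0.0102] -0.12
wrist12.pkl handle -0.105 2031 [-0.0111 -0.0099 -0.0069] [-0.0099  0.0104] -0.105
glass - stone top [-0.0001 -0.0011  0.0798]
(array([-0.0009,  0.0005,  0.0003]), array([-0.0014, -0.0014, -0.0002]))
```

View pics/c12.png

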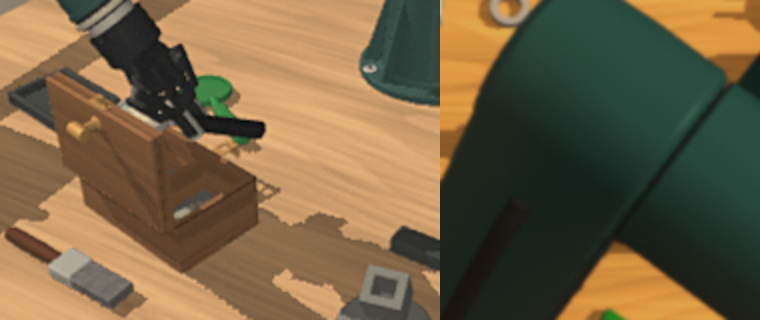

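View pics/wrist12.png

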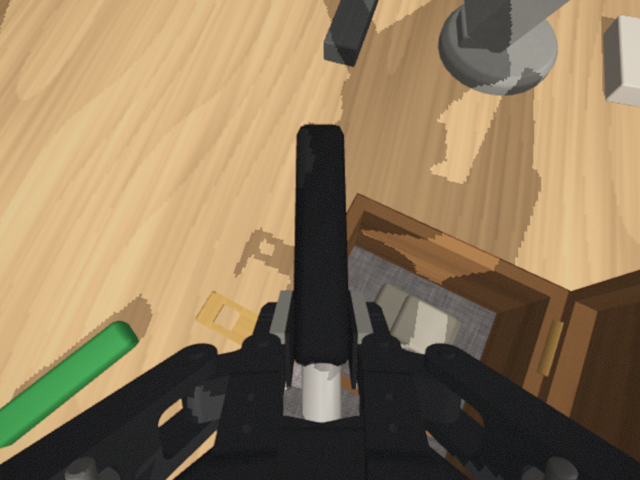

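The lens hangs level over the round-stone compartment. The hasp is out at (225,318) and the lid is upright. The arm is still, with about 1.9 N on the wrist, which is the lens's own weight. Handing in.

```bash
python3 -c "
from bench import ctrl
print(ctrl.finish_job()); o=ctrl.observe(); print(o['clock'],o['position'],o['grip_width'])"
```

```text
the job is handed in; nothing more can be done
None
the job is handed in; nothing more can be done
```

I opened the case, drew the grey magnifier out of its holder, and handed the job in at about 20 s with it held level over the round stone. The hand-in gives no verdict.

**What I did**
- **Hasp:** gripped by its tab and swung about straight out, roughly 1.5 rad.
- **Lid:** lifted by the T-knob to about 1.65 rad.
- **Magnifier:** gripped by the handle's sides, pulled 100 mm along the socket axis, turned level, and lowered over the stone.

**Last checks**
- **Glass position:** worked out from the arm pose and the grasp measured earlier, it is about 1 mm sideways from the stone's top and 80 mm above it.
- **Level:** the handle's slope in the wrist depth picture is about 0.04 rad, against the 0.21 limit.
- **Stillness and contact:** joint speeds were about zero. The wrist load was 1.9 N, close to the lens's own weight, so nothing else seemed to be touching it.
- **Case:** in the last pictures the hasp is out, the lid is upright, and nothing else looks moved.

**What failed or was weak**
- **Joint limit:** my first approach to the handle stopped at the wrist limits, with joint 4 reading -0.963 against -0.96 and joint 5 reading 0.196 against 0.2. I backed off and came in about 36 degrees steeper. The readings are just past the listed ranges, so this could count as a range violation.
- **Hidden views:** in the final pose the arm hid the glass from the top camera, and only a sliver of the frame showed in the scene camera. A plane fit to that sliver gave about 0.12 rad of tilt, which I trusted less than the handle reading. A fuller view just before the descent had shown about 0.02 rad.
- **Round stone:** it was also hidden at the end, so its position comes from pictures taken right after the lid was opened.

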